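# Pack the bars from the touch-latch keeper into the gift chest

### The job

Finish packing a gift. Press the front edge of the dark bar keeper's flap until its touch latch clicks, catch the flap as it springs so that it does not fly up, and lay it back until it leans on its stop; lift the lid of the light gift chest by its knob until that leans on its stop too. Once both stand open, move all the bars from the keeper into the middle of the gift chest, stacked flat on any bar already in it, then shut the chest; leave the emptied keeper standing open for refilling and do not disturb the other things on the table.

Things in the scene. Friction and masses are not known exactly. Their poses are not given: they have to be found in the camera images.
- keeper: bar keeper: fixed dark wooden box with a glazed flap on top, 196 mm (x) x 140 x 75 mm high, beside the gift chest (either side). Origin: middle of its underside; +x runs from its front (lip, facing the robot) to its hinge. Bar bay inside: x -58 to +90 mm, floor 8 mm above the table; corner blocks 50 mm high narrow it to 70 mm in y, except in the finger pockets: x -14 to +46, y -62 to +62 mm
- flap (a joint): keeper's flap, 0.2 kg: 0 = held shut by a touch latch (cannot be pulled open). Press the front edge down about 5 mm (5 N, then a firm stop) to unlatch. It then pushes up with about 2 N: let go, it flies up at 10 rad/s; followed by a hand moving up slowly it comes to rest at 0.9 rad. Beyond that it is free: push its edge or underside back; it drops back below 1.57 and leans on its stop at 1.85 rad
- flap_hinge (a point): middle of the flap's hinge line, on the flap's underside, 67 mm above the table, at the keeper's back edge
- flap_edge (a point): point on the flap's top face to press: middle of its width, 15 mm behind its front edge, 193 mm from the hinge line; moves with the flap. The flap is 208 mm long, 122 mm wide, 8 mm thick, flush between the side walls; its lip reaches 12 mm past the front wall. A steel striker hangs 22 mm down under it, 37 mm to the left (+y) of its middle, 36 mm behind its front edge
- chest: gift chest: light wooden box with brass corners, fixed, 176 mm (x) x 140 x 68 mm high without lid. Origin: middle of its underside; +x runs from its front (facing the robot) to its hinge. Walls and floor 8 mm: inside 160 x 124 mm, 60 mm deep. Corner blocks 58 mm high (from the table) narrow it to 74 mm in y, except for finger pockets at x -30 to +30 mm
- chest_lid (a joint): the gift chest's plain lid, 9 mm thick, 0.15 kg, knob on top. 0 = shut, 1.75 rad = leaning on its stop, past vertical. It falls shut when let go below about 1.5 rad
- chest_lid_handle (a point): grip point in the head of the lid's round brass knob (head 28 mm across, from 22 to 43 mm above the lid's top face, on a 13 mm neck), 35 mm above that face, 30 mm behind the lid's front edge, mid-width; 146 mm from the hinge line, 44 mm above the lid's underside; moves with the lid
- chest_lid_hinge (a point): middle of the lid's hinge line, on its underside, 68 mm above the table, at the chest's back edge
- bar_1: wrapped chocolate bar, 56 mm wide (own x), 139 mm long with its wrapper's ends (own y; the bar proper 125 mm), 11 mm thick, 70 to 120 g; origin: middle of its underside. Starts at the bottom of the stack in the keeper's bay, flat, long side along the keeper's x
- bar_2: wrapped chocolate bar, 56 mm wide (own x), 139 mm long with its wrapper's ends (own y; the bar proper 125 mm), 11 mm thick, 70 to 120 g; origin: middle of its underside. Starts flat on bar_1
- bar_3: wrapped chocolate bar, 56 mm wide (own x), 139 mm long with its wrapper's ends (own y; the bar proper 125 mm), 11 mm thick, 70 to 120 g; origin: middle of its underside. Starts flat on bar_2
- bar_4: wrapped chocolate bar, 56 mm wide (own x), 139 mm long with its wrapper's ends (own y; the bar proper 125 mm), 11 mm thick, 70 to 120 g; origin: middle of its underside. Starts flat on bar_3, or absent (None)
- bar_5: wrapped chocolate bar, 56 mm wide (own x), 139 mm long with its wrapper's ends (own y; the bar proper 125 mm), 11 mm thick, 70 to 120 g; origin: middle of its underside. Starts flat in the middle of the shut gift chest, packed already, long side along the chest's x; or absent (None)
- small_round_box: round wooden box, 68 mm across, 30 mm high; origin: middle of its underside. Not part of the job
- tag_tray: small open tray of gift tags, 80x140x24 mm; origin: middle of its underside. Not part of the job

How it is judged (in metres and radians):
On the way, in this order (a step that is already met when the one before it is completed fails the run):
1. the latch has clicked and the flap has come up against the fingers (value of joint flap above 0.15 rad and contact force between the fingers and keeper above 0.2 N), for 0.1 s.
2. the flap and the chest's lid both lean on their stops (value of joint flap above 1.75 rad and value of joint chest_lid above 1.65 rad), for 0.3 s.
At the end, for the whole second after the job is handed in: Every bar that was there lies flat (within 0.15 rad) inside the gift chest, its middle within 20 mm (front to back) and 15 mm (sideways) of the chest's middle, at rest; the chest's lid is shut (below 0.04 rad) and the keeper's flap leans on its stop (above 1.75 rad) (x of bar_1 in the frame of chest between -0.02 and 0.02 m and y of bar_1 in the frame of chest between -0.015 and 0.015 m and height (world z) of bar_1 between 0.004 and 0.058 m and angle between each of bar_1, bar_2, bar_3, bar_4, bar_5's own z axis and vertical below 0.15 rad and linear speed of each of bar_1, bar_2, bar_3, bar_4, bar_5 below 0.02 m/s and x of bar_2 in the frame of chest between -0.02 and 0.02 m and y of bar_2 in the frame of chest between -0.015 and 0.015 m and height (world z) of bar_2 between 0.004 and 0.058 m and x of bar_3 in the frame of chest between -0.02 and 0.02 m and y of bar_3 in the frame of chest between -0.015 and 0.015 m and height (world z) of bar_3 between 0.004 and 0.058 m and x of bar_4 in the frame of chest between -0.02 and 0.02 m and y of bar_4 in the frame of chest between -0.015 and 0.015 m and height (world z) of bar_4 between 0.004 and 0.058 m and x of bar_5 in the frame of chest between -0.02 and 0.02 m and y of bar_5 in the frame of chest between -0.015 and 0.015 m and height (world z) of bar_5 between 0.004 and 0.058 m and value of joint chest_lid below 0.04 rad and value of joint flap above 1.75 rad); the robot touches nothing.
It fails at once if the flap flies up uncaught (faster than 4 rad/s) (velocity of joint flap above 4 rad/s).
It fails at once if one of the other things on the table is pushed more than 3 cm (distance of any of small_round_box, tag_tray from where it was at the start of the episode above 0.03 m).
Of bar_4, bar_5 only 1 to 2 are there at a start; the rules pass over those that are not, and their reading is None.
At some moment in a run one of bar_1, bar_2, bar_3, bar_4, bar_5 may be knocked a few centimetres aside while the robot is not near it.
Once in a run the grip may slacken for a moment while it holds something.
It also fails if it takes over 208 s, if anything falls off the work surface, if the arm or the gripper's body presses on something with over 40 N, if the wrist force passes 120 N, or if a joint passes its speed limit or range.

### The arm

A 6-joint arm with a two-finger parallel gripper is mounted at the origin on a cart in front of the work surface, level with it; the furniture and walls round the work are solid. World frame = base frame: x ahead of the robot, y to its left, z up, the work surface at z = 0. Lengths are in m, angles in degrees, forces in N, time in s.
With the tool pointing down it reaches from about 0.25 to 0.725 m from the base axis. Payload 9.7 kg.
Tool frame: the origin (TCP) lies midway between the tips of the shut fingers; the grasp point (between the pads) lies bot.grasp_offset behind it (bot.grasp_offset is the distance from the TCP to the grasp point, in m); x points along the fingers, y is the direction in which the jaws open and shut, and the axes are right-handed (so a half turn about x gives the same grasp; the last joint's range is limited). The gripper opens to 85 mm and grips with 20 to 120 N. Pads are 22 mm wide; open, the fingers measure 114 mm over their backs; the gripper's body (76 mm by 85 mm) begins 54 mm behind the grasp point. The pads swing forward as they close: fully open they stand 13 mm farther back than shut.
Start: joints at [68.182, 4.979, 10.078, 95.1, 0, 90], TCP at [0.204, 0.511, 0.205] pointing down, gripper open.
Joint ranges: [-179.16, 179.16], [-48.56, 103.87], [-65.8, 70.77], [-126.05, 130.52], [-82.76, 87.17], [-180, 180]. Speed limits (degrees/s): [127.2, 127.2, 147.25, 180, 180, 180].

### API

Orientations are given as [roll, pitch, yaw] about the fixed x, y, z axes, in that order (R = Rz(yaw) Ry(pitch) Rx(roll)).
In Python, from workcell import status, camera, bot gives the robot as it stands.
- The arm moves only by the shell command python3 -m jog 'ROWS' [OPENING] [FORCE]. ROWS is text: rows parted by semicolons, each of 4 numbers parted by spaces: the shift along the tool's x, y, z in mm, then the turn about the tool's x in degrees. A call has exactly 8 rows; each row is the pose to reach, as a shift and turn from the pose commanded when the call began, along the tool's axes at that moment; what a row does not reach only later rows make up. A row lasts 1/8 s, in which the tool goes at most 62.5 mm and 10.7 degrees, less where a joint would pass 70% of its speed; a pose out of reach is approached as far as the arm can. A call with a gripper value outside its range is refused whole. OPENING is the opening, from 0 (shut) to 1 (fully open), set as the call begins (- or left out, the last holds). The fingers move at their own pace and stop on an object; FORCE is the grip in N (left out, the last holds). Time passes only in rows, so rows that repeat a pose let the fingers close, or fill a call up. It gives the time, the measured TCP pose, the force and the opening at its end, in the units of the state.
- status.get_obs(): the state, without advancing time (a new reading comes with each control period).
- camera(name): name is "scene" or "top" or "wrist"; returns a dict with "color" (400x640x3 uint8, red, green, blue), "vfov" (degrees; the focal length in pixels is half the picture's height over the tangent of half this angle, whatever the lens; pixels are square), "cx", "cy" (the principal point, pixels), "rvec" (rotation vector, rad) and "tvec" (3), from world to camera coordinates, as OpenCV has them. Camera axes: x right, y down, z forward; pixel columns grow to the right and rows downward; lengths in m; the calibration is good to about 2 mm. The wrist camera is an equidistant fisheye: a pixel r from the principal point sees the ray r / f radians off the axis. A picture is of the moment at which its call begins. There is no depth.
- bot.job_done(): hands the job in, once; it reports no verdict.
The state is a dict: "time": time; "q": joint angles; "qd": joint speeds; "joint_efforts": joint torques, N m; "ee_pos": TCP position; "tcp_rot": TCP orientation; "wrist_force": force on the tool from outside, world axes, zero at the start; "torque": the same for the moment, N m; "opening": finger opening in m.
Only numpy, scipy, OpenCV 4.12 (cv2) and the standard library are available. Lean on these libraries where they do the work, as an engineer would, in place of code of your own. Each camera call takes 0.05 s, during which the arm holds its last target. There are 200 camera calls.

## Working session

There is one attempt and no reset: what is moved stays moved. The work goes in short steps, Python scripts to look and compute and a shell command to move; the robot and the scene stay as the last step left them, time stands still between calls to the robot, and variables do not carry over. Pictures are saved under pics/ and viewed, about 12 in all and at most 16, crops included, and the job is handed in when it is done.

```bash
ls; mkdir -p pics; cat > h.py <<'E'
import numpy as np, cv2
from scipy.spatial.transform import Rotation as Ro
from workcell import status, camera, bot
def shot(n,f=None):
    c=camera(n)
    if f: cv2.imwrite('pics/'+f,c['color'][:,:,::-1])
    return c
def rays(c,px,fish=False):
    px=np.atleast_2d(np.array(px,float)); f=200/np.tan(np.radians(c['vfov']/2))
    d=(px-[c['cx'],c['cy']])/f
    if fish:
        r=np.linalg.norm(d,axis=1)[:,None]; v=np.hstack([d/np.maximum(r,1e-9)*np.sin(r),np.cos(r)])
    else: v=np.hstack([d,np.ones((len(d),1))])
    R=cv2.Rodrigues(np.array(c['rvec'],float))[0]
    return -R.T@np.array(c['tvec'],float).ravel(), v@R
def plane(c,px,z,fish=False):
    o,v=rays(c,px,fish); return o+v*((z-o[2])/v[:,2])[:,None]
def proj(c,P):
    R=cv2.Rodrigues(np.array(c['rvec'],float))[0]; f=200/np.tan(np.radians(c['vfov']/2))
    q=np.atleast_2d(P)@R.T+np.array(c['tvec'],float).ravel()
    return q[:,:2]/q[:,2:]*f+[c['cx'],c['cy']]
def st():
    s=status.get_obs(); R=Ro.from_euler('xyz',s['tcp_rot'],degrees=True).as_matrix()
    return s,np.array(s['ee_pos']),R
E
python3 - <<'E'
from h import *
import numpy as np
for n in('top','scene'):
    c=shot(n,n+'0.png');print(n,c['vfov'],c['cx'],c['cy'],rays(c,[320,200]))
s,p,R=st();print(s,R,bot.grasp_offset)
E
```

```text
pics
top 44.462013109829634 322.8251979050559 206.67906454483028 (array([ 0.37291804, -0.2139491 ,  1.08963294]), array([[ 0.20141582,  0.00559975, -0.97960194]]))
scene 45.560726314858314 320.3924540848582 203.25404581587617 (array([0.32262703, 0.55812015, 0.76372022]), array([[ 0.20833026, -0.74912292, -0.62885667]]))
{'time': 0.1, 'q': array([ 6.81825094e+01,  5.00869826e+00,  1.00388951e+01,  9.51005373e+01,
       -1.00932972e-03,  8.99997911e+01]), 'qd': array([-0.042491  , -0.12795514,  0.11317729,  0.00640313,  0.01397211,
        0.01190657]), 'joint_efforts': array([-2.19508538e-04, -5.21558833e+01,  4.65656054e+01,  1.59384683e-02,
       -5.22145365e-05, -6.39315459e-06]), 'ee_pos': array([0.20432239, 0.51037577, 0.20474592]), 'tcp_rot': array([ -89.17811669,   89.92965231, -110.99539778]), 'wrist_force': array([ 0.26550653, -0.04511957, -0.02459719]), 'torque': array([ 0.02041436, -0.01756873,  0.00846442]), 'opening': 0.0854617884147385} [[-4.39911555e-04  3.71647591e-01  9.28373780e-01]
 [-1.14628398e-03  9.28373072e-01 -3.71647851e-01]
 [-9.99999246e-01 -1.22767217e-03  1.76116371e-05]] 0.0187
```

View pics/top0.png

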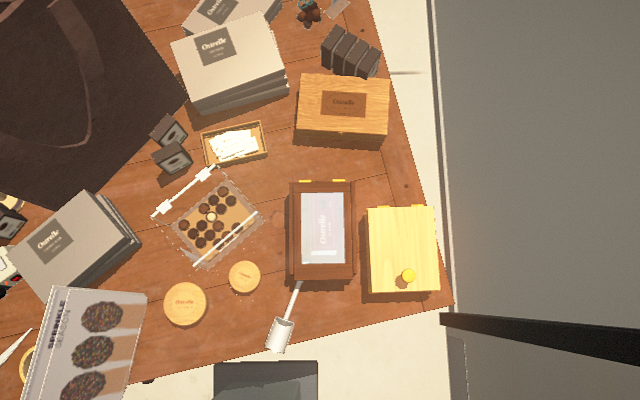

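View pics/scene0.png

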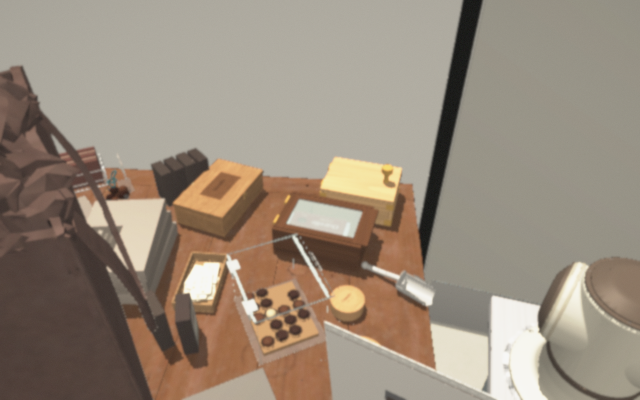

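The top view shows the keeper (columns 287–355, rows 180–282, hinges at the top) and the gift chest to its right (columns 366–441, rows 205–294, knob at about 408,275). I'll zoom in.

```bash
python3 - <<'E'
from h import *
im=cv2.imread('pics/top0.png')[170:305,275:455]
cv2.imwrite('pics/z0.png',cv2.resize(im,None,fx=4.4,fy=4.4,interpolation=cv2.INTER_CUBIC))
E
```

```text
(no output)
```

View pics/z0.png

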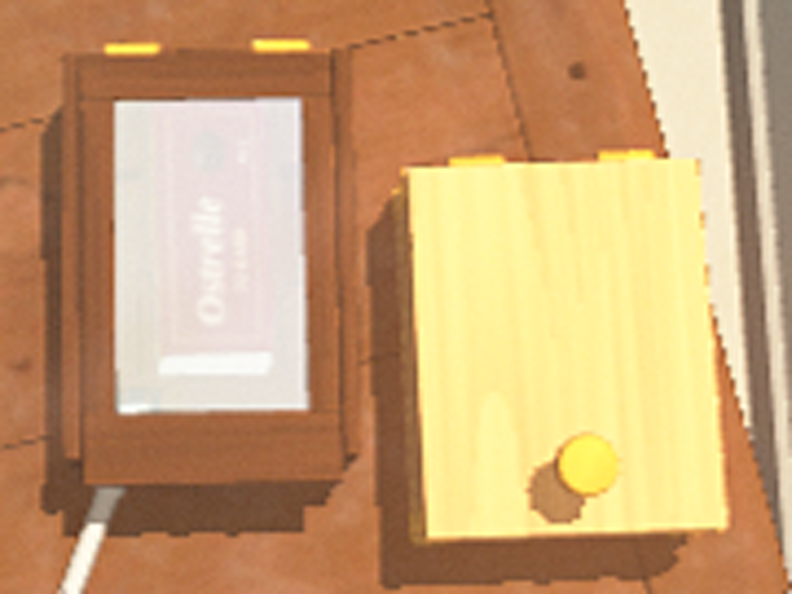

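```bash
python3 - <<'E'
from h import *
c=shot('top')
U=lambda a:np.array(a)/4.4+[275,170]-0.4
k=plane(c,U([(80,53),(332,50),(343,481),(84,487)]),.075)
l=plane(c,U([(405,168),(698,158),(727,527),(425,541)]),.077)
kn=plane(c,U([(588,464)]),.120)
for n,q in(('flap',k),('lid',l)):
    print(n,q[:,:2].round(4).tolist(),'mean',q.mean(0).round(4)); 
    print(' sides',[round(float(np.linalg.norm(q[i]-q[(i+1)%4])),4) for i in range(4)],'yaw',[round(float(np.degrees(np.arctan2(d[1],d[0]))),2) for d in (q[0]-q[3],q[1]-q[2],(q[0]-q[1])@np.array([[0,-1,0],[1,0,0],[0,0,1]]))])
print('knob',kn)
# round box, tray rough
print(plane(c,[(244,277),(185,303)],.03),plane(c,[(235,145)],.02),plane(c,[(280,335),(300,283)],.01))
E
```

```text
flap [[0.623, -0.1511], [0.6212, -0.2732], [0.4144, -0.2709], [0.4148, -0.15]] mean [ 0.5184 -0.2113  0.075 ]
 sides [0.1221, 0.2068, 0.1209, 0.2082] yaw [-0.3, -0.66, -0.85]
lid [[0.5618, -0.3059], [0.5629, -0.4462], [0.3886, -0.4478], [0.3859, -0.3077]] mean [ 0.4748 -0.3769  0.077 ]
 sides [0.1403, 0.1742, 0.1401, 0.1759] yaw [0.57, 0.51, 0.46]
knob [[ 0.41726602 -0.37786322  0.12      ]]
[[ 0.42642668 -0.04055858  0.03      ]
 [ 0.37485472  0.08479785  0.03      ]] [[ 0.72617384 -0.01703414  0.02      ]] [[ 0.30238221 -0.11491441  0.01      ]
 [ 0.41127519 -0.15958605  0.01      ]]
```

```bash
python3 -m jog '-30 -45 38 -5; -60 -91 77 -10; -70 -137 116 -15; -70 -183 154 -20; -70 -229 193 -21.82; -70 -275 232 -21.82; -70 -320 270 -21.82; -70 -366 309 -21.82' 0 40; python3 -c "
from h import *
s,p,R=st();print(p,R.round(3).tolist())"
```

```text
time: 1.15
ee_pos: [0.3554, 0.0541, 0.2754]
tcp_rot: [13.1, 90.0, 13.2]
wrist_force: [1.7, 0.9, 0.4]
opening: -0.0
[0.35536882 0.05410696 0.27544121] [[0.001, -0.0, 1.0], [0.0, 1.0, 0.0], [-1.0, 0.0, 0.001]]
```

```bash
python3 -m jog '0 -50 18 0; 0 -100 36 0; 0 -150 54 0; 0 -200 72 0; 0 -240 84 0; 40 -264 88 0; 100 -266 88 0; 150 -266 88 0'; python3 -m jog '15 0 0 0; 19 0 0 0; 22 0 0 0; 23 0 0 0; 24 0 0 0; 24 0 0 0; 24 0 0 0; 24 0 0 0'; python3 -c "
from h import *
c=shot('wrist','w1.png')"
```

```text
time: 2.15
ee_pos: [0.4427, -0.2103, 0.1228]
tcp_rot: [155.3, 89.9, 155.3]
wrist_force: [-0.1, 0.3, 0.2]
opening: -0.0002
time: 3.15
ee_pos: [0.4433, -0.21, 0.1015]
tcp_rot: [-35.5, 90.0, -35.5]
wrist_force: [-0.5, -0.8, 1.0]
opening: 0.0002
```

View pics/w1.png

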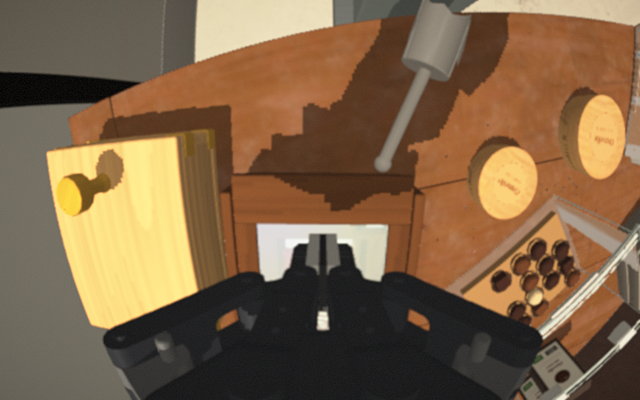

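The wrist view shows the shut tips at (322,240), centred over the flap, with its front edge at row 173. Now I press.

```bash
python3 -m jog '10 0 0 0; 18 0 0 0; 22 0 0 0; 25 0 0 0; 27 0 0 0; 29 0 0 0; 30 0 0 0; 30 0 0 0'
```

```text
time: 4.2
ee_pos: [0.4433, -0.21, 0.0714]
tcp_rot: [100.5, 90.0, 100.5]
wrist_force: [1.5, -0.7, -0.2]
opening: -0.0
```

```bash
python3 -m jog '1 0 0 0; 1 0 0 0; 2 0 0 0; 2 0 0 0; 3 0 0 0; 3 0 0 0; 3 0 0 0; 3 0 0 0'
```

```text
time: 5.2
ee_pos: [0.4433, -0.21, 0.0684]
tcp_rot: [1.9, 90.0, 1.9]
wrist_force: [0.5, -0.1, 0.5]
opening: -0.0
```

```bash
python3 -m jog '1 0 0 0; 1 0 0 0; 2 0 0 0; 2 0 0 0; 3 0 0 0; 3 0 0 0; 3 0 0 0; 3 0 0 0'; python3 -c "
from h import *
c=shot('wrist','w2.png')
s=status.get_obs();print(s['wrist_force'],s['torque'],s['joint_efforts'])"
```

```text
time: 6.2
ee_pos: [0.4432, -0.21, 0.0654]
tcp_rot: [-78.9, 90.0, -78.9]
wrist_force: [0.4, 0.7, -0.2]
opening: 0.0001
[ 0.76848097 -0.6237893  -1.04305681] [ 0.0350126   0.00529064 -0.02082372] [-7.94657954e-04 -4.28052914e+01  4.67673934e+01  1.18402677e-03
 -1.27528911e-04 -2.50816890e-05]
```

View pics/w2.png

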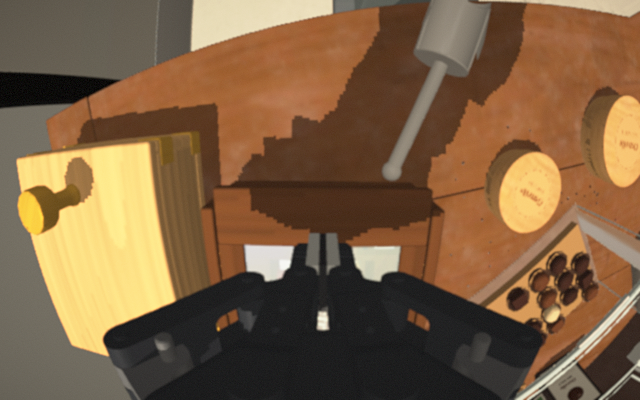

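```bash
python3 - <<'E'
from h import *
c=shot('wrist');s,p,R=st()
f=200/np.tan(np.radians(c['vfov']/2));print(c['vfov'],f)
def fp(P):
    Rm=cv2.Rodrigues(np.array(c['rvec'],float))[0];q=np.atleast_2d(P)@Rm.T+np.array(c['tvec']).ravel()
    r=np.linalg.norm(q[:,:2],axis=1);th=np.arctan2(r,q[:,2]);return q[:,:2]/r[:,None]*(th*f)[:,None]+[c['cx'],c['cy']]
print(rays(c,[320,200],True)[0],fp([p,p+[0,0,.01],[.4146,-.2715,.075],[.4146,-.1505,.075],[.4146,-.1505,.065]]))
E
```

```text
65.70646984690485 309.70691628693146
[ 0.37565597 -0.21050974  0.23481017] [[323.40809759 233.41420048]
 [323.45009024 240.04304568]
 [212.64566604 190.18157841]
 [430.97936136 190.18160346]
 [425.3867819  186.09588412]]
```

```bash
python3 - <<'E'
from h import *
w=shot('wrist');t=shot('top','t1.png')
im=w['color'][:,:,::-1][150:280,180:460];cv2.imwrite('pics/wz.png',cv2.resize(im,None,fx=2.8,fy=2.8,interpolation=cv2.INTER_CUBIC))
def tri(a,b):
    (o1,v1),(o2,v2)=rays(w,a,True),rays(t,b);v1=v1[0]/np.linalg.norm(v1);v2=v2[0]/np.linalg.norm(v2)
    s=np.linalg.lstsq(np.c_[v1,-v2],o2-o1,rcond=None)[0];P,Q=o1+s[0]*v1,o2+s[1]*v2;return (P+Q)/2,np.linalg.norm(P-Q)
U=lambda a:np.array(a)/4.4+[275,170]-0.4
print(tri((430,187),U((84,487))),tri((215,186),U((343,481))))
E
```

```text
(array([ 0.41460793, -0.14935345,  0.06913934]), np.float64(0.0010641511911675665)) (array([ 0.41406543, -0.27151982,  0.06961145]), np.float64(0.0013971181645686453))
```

View pics/wz.png

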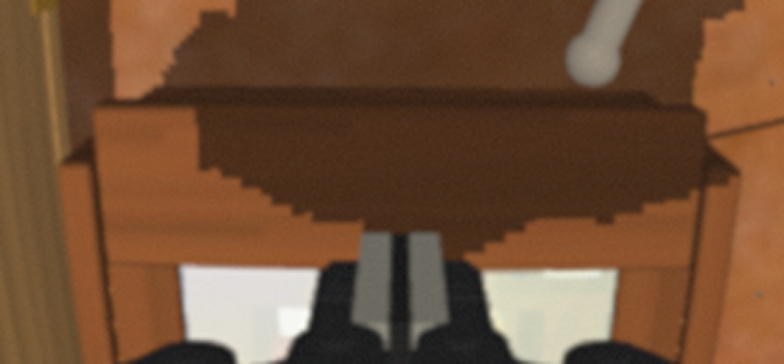

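```bash
python3 - <<'E'
from h import *
w=shot('wrist');t=shot('top')
U=lambda a:np.array(a)/4.4+[275,170]-0.4
def tri(a,b,dz):
    (o1,v1),(o2,v2)=rays(w,a,True),rays(t,b);o1=o1+[0,0,dz];v1=v1[0]/np.linalg.norm(v1);v2=v2[0]/np.linalg.norm(v2)
    s=np.linalg.lstsq(np.c_[v1,-v2],o2-o1,rcond=None)[0];P,Q=o1+s[0]*v1,o2+s[1]*v2;return (P+Q)/2,np.linalg.norm(P-Q)
print(tri((415,173.5),U((84,487)),.0361),tri((232,174),U((343,481)),.0361))
a=cv2.imread('pics/w1.png')[150:280,180:460];cv2.imwrite('pics/w1z.png',cv2.resize(a,None,fx=2.8,fy=2.8,interpolation=cv2.INTER_CUBIC))
s,p,R=st();print(s['wrist_force'],p)
E
```

```text
(array([ 0.41375191, -0.14914971,  0.0722873 ]), np.float64(0.002723249477531746)) (array([ 0.41396339, -0.27151139,  0.07039595]), np.float64(0.0015537139436152345))
[-0.25582417 -0.70250589 -0.30302176] [ 0.44327211 -0.2100407   0.06541803]
```

View pics/w1z.png

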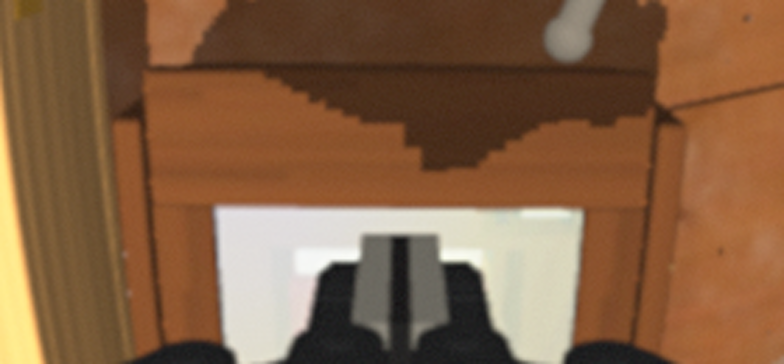

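```bash
python3 -m jog '0.5 0 0 0; 1 0 0 0; 1.5 0 0 0; 2 0 0 0; 2 0 0 0; 2 0 0 0; 2 0 0 0; 2 0 0 0'
```

```text
time: 7.5
ee_pos: [0.4433, -0.21, 0.0634]
tcp_rot: [75.2, 90.0, 75.2]
wrist_force: [0.5, 0.9, -0.3]
opening: -0.0
```

```bash
python3 -m jog '0.5 0 0 0; 1 0 0 0; 1.5 0 0 0; 2 0 0 0; 2 0 0 0; 2 0 0 0; 2 0 0 0; 2 0 0 0'; python3 - <<'E'
from h import *
w=shot('wrist')
im=w['color'][:,:,::-1][150:280,180:460];cv2.imwrite('pics/wz3.png',cv2.resize(im,None,fx=2.8,fy=2.8,interpolation=cv2.INTER_CUBIC))
E
```

```text
time: 8.5
ee_pos: [0.4433, -0.21, 0.0614]
tcp_rot: [-146.5, 90.0, -146.5]
wrist_force: [0.6, 0.7, 0.1]
opening: -0.0002
```

View pics/wz3.png

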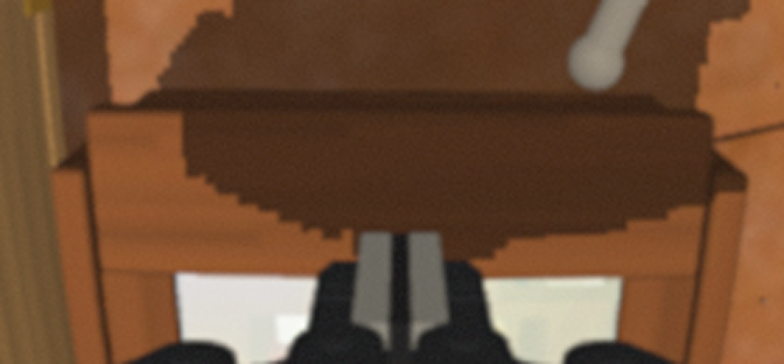

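```bash
python3 -m jog '0.5 0 0 0; 1 0 0 0; 1.5 0 0 0; 2 0 0 0; 2.5 0 0 0; 3 0 0 0; 3 0 0 0; 3 0 0 0'
```

```text
time: 9.55
ee_pos: [0.4433, -0.21, 0.0584]
tcp_rot: [-24.9, 90.0, -24.9]
wrist_force: [-0.6, 0.3, -0.1]
opening: -0.0001
```

```bash
python3 -m jog '0.5 0 0 0; 1 0 0 0; 1.5 0 0 0; 2 0 0 0; 2 0 0 0; 2 0 0 0; 2 0 0 0; 2 0 0 0'
```

```text
time: 10.55
ee_pos: [0.4433, -0.21, 0.0564]
tcp_rot: [-9.3, 90.0, -9.3]
wrist_force: [-0.2, -0.0, 0.1]
opening: -0.0001
```

```bash
python3 -m jog '0.5 0 0 0; 1 0 0 0; 1.5 0 0 0; 2 0 0 0; 2 0 0 0; 2 0 0 0; 2 0 0 0; 2 0 0 0'; python3 - <<'E'
from h import *
w=shot('wrist');s,p,R=st();print(s['joint_efforts'],s['torque'])
a=w['color'][:,:,::-1][150:280,180:460]
s=shot('scene')['color'][:,:,::-1][130:280,230:440]
cv2.imwrite('pics/wz4.png',np.vstack([cv2.resize(a,(616,286),interpolation=cv2.INTER_CUBIC),cv2.resize(s,(434,310),interpolation=cv2.INTER_CUBIC,dst=None) if 0 else cv2.copyMakeBorder(cv2.resize(s,(434,310),interpolation=cv2.INTER_CUBIC),0,0,0,182,0)]))
E
```

```text
time: 11.55
ee_pos: [0.4433, -0.21, 0.0544]
tcp_rot: [29.4, 90.0, 29.4]
wrist_force: [-0.3, 1.0, 1.2]
opening: 0.0
[-8.09564863e-04 -4.28959143e+01  4.66500878e+01  1.17416101e-03
 -3.48632602e-04  1.74722129e-05] [-0.01334837 -0.01612058 -0.02466183]
```

View pics/wz4.png

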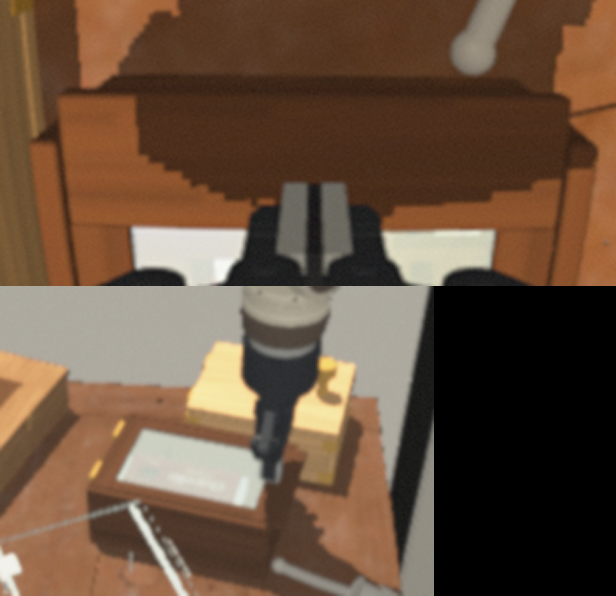

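```bash
python3 -m jog '0.5 0 0 0; 1 0 0 0; 1.5 0 0 0; 2 0 0 0; 2.5 0 0 0; 3 0 0 0; 3 0 0 0; 3 0 0 0'
```

```text
time: 12.65
ee_pos: [0.4432, -0.21, 0.0514]
tcp_rot: [136.1, 90.0, 136.1]
wrist_force: [-0.4, 0.5, 0.2]
opening: 0.0001
```

```bash
python3 - <<'E'
from h import *
w=shot('wrist');s=shot('scene')
# tips: wrist px of tip end, scene px
pw=(np.array([(283+345)/2,184])/2.2+[180,150]); ps=np.array([270,480-286])/2.067+[230,130]
(o1,v1),(o2,v2)=rays(w,pw,True),rays(s,ps);o1=o1+[0,0,.003];v1=v1[0]/np.linalg.norm(v1);v2=v2[0]/np.linalg.norm(v2)
q=np.linalg.lstsq(np.c_[v1,-v2],o2-o1,rcond=None)[0];print(o1+q[0]*v1,o2+q[1]*v2)
E
```

```text
[ 0.43716641 -0.21045066  0.06994212] [ 0.44400214 -0.21182555  0.07267461]
```

```bash
python3 -m jog '0.5 0 0 0; 1 0 0 0; 1.5 0 0 0; 2 0 0 0; 2 0 0 0; 2 0 0 0; 2 0 0 0; 2 0 0 0'
```

```text
time: 13.75
ee_pos: [0.4432, -0.21, 0.0494]
tcp_rot: [-62.5, 90.0, -62.5]
wrist_force: [-1.2, 0.4, 2.2]
opening: -0.0001
```

```bash
python3 -m jog '0.5 0 0 0; 1 0 0 0; 1.5 0 0 0; 2 0 0 0; 2 0 0 0; 2 0 0 0; 2 0 0 0; 2 0 0 0'
```

```text
time: 14.75
ee_pos: [0.4432, -0.21, 0.0474]
tcp_rot: [-158.7, 90.0, -158.7]
wrist_force: [-3.5, 0.5, 5.6]
opening: 0.0003
```

```bash
python3 -m jog '0.5 0 0 0; 1 0 0 0; 1.5 0 0 0; 2 0 0 0; 2 0 0 0; 2 0 0 0; 2 0 0 0; 2 0 0 0'; python3 - <<'E'
from h import *
for i in range(6):
    camera('wrist');s=status.get_obs();print(s['wrist_force'].round(2),s['ee_pos'])
E
```

```text
time: 15.75
ee_pos: [0.4433, -0.21, 0.0454]
tcp_rot: [-36.8, 90.0, -36.8]
wrist_force: [-2.7, 0.9, 3.0]
opening: 0.0001
[-3.04 -0.56  3.34] [ 0.44326131 -0.21002634  0.0453501 ]
[-3.44  0.74  4.06] [ 0.44329294 -0.21000012  0.0453752 ]
[-3.79 -0.61  4.71] [ 0.44326484 -0.2100225   0.04536687]
[-3.19 -0.81  3.56] [ 0.44324868 -0.2100492   0.04535492]
[-3.05 -0.21  3.39] [ 0.44327498 -0.21004825  0.04538184]
[-2.99  0.8   3.1 ] [ 0.44325296 -0.21003661  0.04538115]
```

```bash
python3 -m jog '0.5 0 0 0; 1 0 0 0; 1.5 0 0 0; 2 0 0 0; 2 0 0 0; 2 0 0 0; 2 0 0 0; 2 0 0 0'; python3 - <<'E'
from h import *
w=shot('wrist');sc=shot('scene')
a=w['color'][:,:,::-1][150:280,180:460]
s=sc['color'][:,:,::-1][130:280,230:440]
cv2.imwrite('pics/wz5.png',np.vstack([cv2.resize(a,(616,286),interpolation=cv2.INTER_CUBIC),cv2.copyMakeBorder(cv2.resize(s,(434,310),interpolation=cv2.INTER_CUBIC),0,0,0,182,0)]))
E
```

```text
time: 17.05
ee_pos: [0.4433, -0.2101, 0.0441]
tcp_rot: [-33.9, 90.0, -33.9]
wrist_force: [-5.7, 1.1, 10.3]
opening: -0.0001
```

View pics/wz5.png

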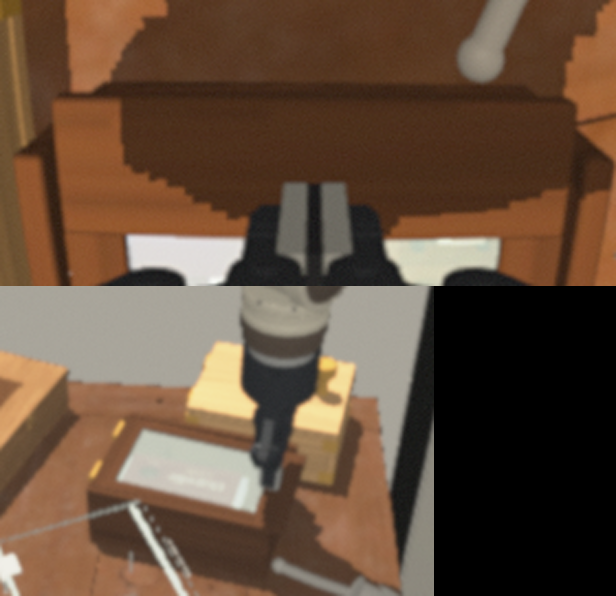

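The latch has yielded: the force fell from 5.6 to 3.5 N, then met a firm stop at 10 N. Contact came at reported z≈0.050, so the reported TCP sits about 25 mm below the real tips, and I'll allow for that. Now I follow the flap up.

```bash
python3 -m jog '-6 0 0 0; -16 0 1 0; -25 0 2 0; -34 0 3 0; -43 0 5 0; -53 0 8 0; -62 0 11 0; -70 0 14 0'
```

```text
time: 18.15
ee_pos: [0.4576, -0.2101, 0.114]
tcp_rot: [-32.0, 90.0, -32.0]
wrist_force: [1.7, -0.1, 2.0]
opening: -0.0001
```

```bash
python3 -m jog '-10 0 4 0; -18 0 8.5 0; -27 0 13 0; -35 0 18 0; -42 0 24 0; -50 0 30 0; -57 0 36 0; -64 0 42 0'
```

```text
time: 19.15
ee_pos: [0.4997, -0.21, 0.1777]
tcp_rot: [135.3, 90.0, 135.3]
wrist_force: [1.5, -0.4, -0.0]
opening: -0.0
```

```bash
python3 -m jog '-6 0 7 0; -12 0 15 0; -18 0 22 0; -24 0 30 0; -29 0 38 0; -32 0 41 0; -50 0 41 0; -70 0 41 0'; python3 - <<'E'
from h import *
c=shot('scene')
cv2.imwrite('pics/s6.png',cv2.resize(c['color'][:,:,::-1][60:280,200:460],(780,660))[:600])
E
```

```text
time: 20.15
ee_pos: [0.5401, -0.2099, 0.2476]
tcp_rot: [163.5, 89.9, 163.5]
wrist_force: [0.5, -0.5, -0.3]
opening: -0.0
```

View pics/s6.png

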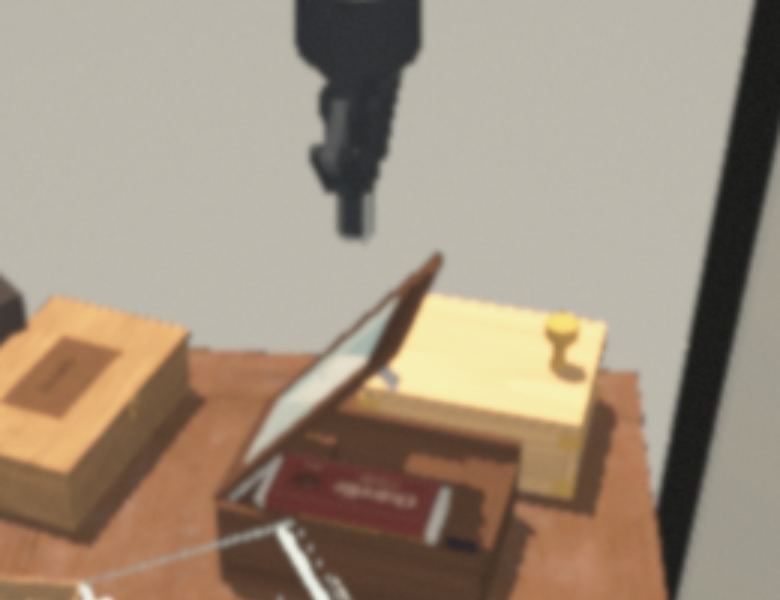

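The flap rests at about 0.9 rad, with a red bar stack visible in the bay. Next I go in front of it and push it back.

```bash
python3 -m jog '0 0 -50 0; 0 -8 -95 0; 35 -15 -95 0; 67 -15 -95 0; 67 -15 -80 0; 67 -15 -65 0; 66 -15 -55 0; 64 -15 -45 0'; python3 -m jog '-3 0 12 0; -6 0 25 0; -10 0 38 0; -14 0 52 0; -16 0 66 0; -18 0 80 0; -18 0 94 0; -18 0 106 0'
```

```text
time: 21.2
ee_pos: [0.4965, -0.2251, 0.1842]
tcp_rot: [-36.7, 90.0, -36.7]
wrist_force: [-1.4, 0.6, 0.9]
opening: 0.0
time: 22.2
ee_pos: [0.6042, -0.2259, 0.2084]
tcp_rot: [-21.6, 89.3, -21.6]
wrist_force: [0.2, 0.2, 1.3]
opening: 0.0003
```

```bash
python3 -m jog '0 0 10 0; 0 0 20 0; 0 0 30 0; 0 0 38 0; 0 0 42 0; 0 0 42 0; 0 0 42 0; 0 0 42 0'; python3 -c "
from h import *
s,p,R=st();print(p,R.round(3).tolist());c=shot('scene')
cv2.imwrite('pics/s7.png',cv2.resize(c['color'][:,:,::-1][60:280,200:460],(780,660))[:600])"
```

```text
time: 23.2
ee_pos: [0.6431, -0.2251, 0.2016]
tcp_rot: [-33.1, 90.0, -33.1]
wrist_force: [-0.4, -0.1, -0.3]
opening: 0.0
[ 0.6430625  -0.22510283  0.20162068] [[0.0, 0.0, 1.0], [-0.0, 1.0, -0.0], [-1.0, -0.0, 0.0]]
```

View pics/s7.png

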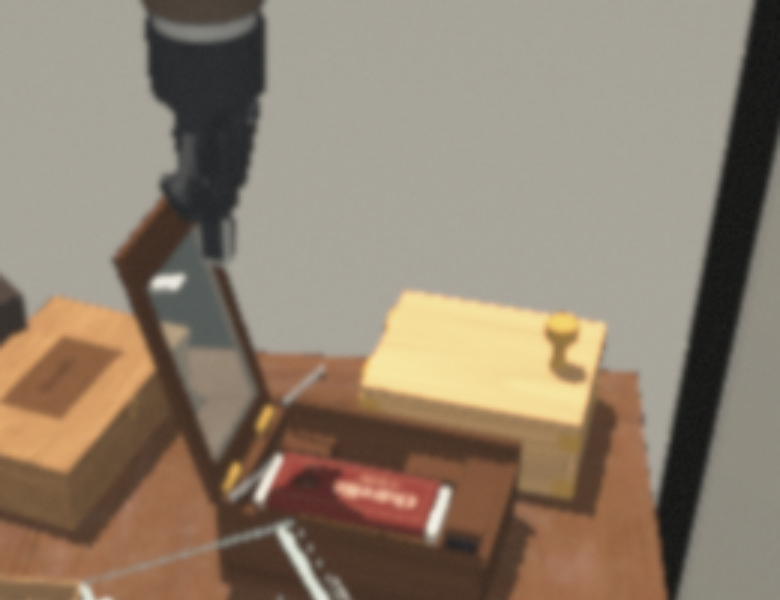

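The flap leans on its stop and the striker is clear. Next is the chest lid's knob.

```bash
python3 -m jog '0 0 -50 0; 0 -40 -95 0; 0 -80 -140 0; 0 -120 -185 0; 0 -152 -226 0; 30 -152 -226 0; 40 -152 -226 0; 40 -152 -226 0'; python3 -m jog '0 0 0 0; 10 0 0 0; 25 0 0 0; 45 0 0 0; 65 0 0 0; 80 0 0 0; 88 0 0 0; 90 0 0 0' 1 30; python3 - <<'E'
from h import *
w=shot('wrist','w8.png');a=w['color'].astype(int)
s,p,R=st();print(p)
f=200/np.tan(np.radians(w['vfov']/2))
def fp(P):
    Rm=cv2.Rodrigues(np.array(w['rvec'],float))[0];q=np.atleast_2d(P)@Rm.T+np.array(w['tvec']).ravel()
    r=np.linalg.norm(q[:,:2],axis=1);th=np.arctan2(r,q[:,2]);return q[:,:2]/r[:,None]*(th*f)[:,None]+[w['cx'],w['cy']]
print(fp([[.417,-.3775,.12],[.417,-.3775,.099],p]))
E
```

```text
time: 24.25
ee_pos: [0.4173, -0.3764, 0.1611]
tcp_rot: [135.9, 89.9, 136.0]
wrist_force: [-0.4, 0.3, 0.4]
opening: -0.0004
time: 25.25
ee_pos: [0.4172, -0.3769, 0.071]
tcp_rot: [137.3, 90.0, 137.3]
wrist_force: [1.1, -0.6, 0.6]
opening: 0.0853
[ 0.41726114 -0.37703685  0.07122433]
[[322.41693127 273.94966099]
 [322.43172424 253.66162058]
 [323.23539418 233.74176   ]]
```

View pics/w8.png

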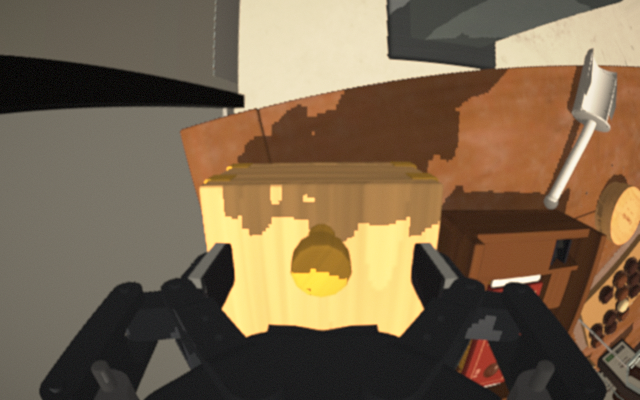

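The knob head (321,265) is centred between the open pads (rows 243–295). Closing on it.

```bash
python3 -m jog '2 0 0 0; 4 0 0 0; 4 0 0 0; 4 0 0 0; 4 0 0 0; 4 0 0 0; 4 0 0 0; 4 0 0 0' 0 40
```

```text
time: 26.3
ee_pos: [0.4173, -0.3777, 0.0677]
tcp_rot: [-77.2, 89.9, -77.2]
wrist_force: [-2.6, -4.9, 0.2]
opening: 0.0261
```

```bash
python3 -m jog '-14 0 5 0; -28 0 12 0; -41 0 19.5 0; -53 0 28.5 0; -65 0 39 0; -75 0 50 0; -82 0 59.5 0; -88 0 69 0'
```

```text
time: 27.3
ee_pos: [0.4865, -0.377, 0.1555]
tcp_rot: [161.7, 90.0, 161.7]
wrist_force: [-0.7, -3.6, -1.8]
opening: 0.0265
```

```bash
python3 -m jog '-7 0 14 0; -12 0 28 0; -17 0 42.5 0; -19 0 57.5 0; -20.5 0 72.5 0; -20 0 88 0; -18 0 103 0; -15 0 118 0'
```

```text
time: 28.3
ee_pos: [0.6051, -0.376, 0.1709]
tcp_rot: [69.8, 89.9, 69.8]
wrist_force: [-0.7, 0.5, 0.9]
opening: 0.0266
```

```bash
python3 -m jog '1 0 4 0; 2 0 7 0; 3 0 10 0; 4 0 13 0; 5 0 15 0; 6 0 17 0; 6 0 17 0; 6 0 17 0'; python3 - <<'E'
from h import *
s,p,R=st();print(p,R.round(3).tolist())
E
```

```text
time: 29.3
ee_pos: [0.6216, -0.3759, 0.1651]
tcp_rot: [46.1, 89.9, 46.1]
wrist_force: [0.6, 5.8, 5.0]
opening: 0.0261
[ 0.62162337 -0.37592977  0.16514671] [[0.001, -0.001, 1.0], [0.001, 1.0, 0.001], [-1.0, 0.001, 0.001]]
```

```bash
python3 -m jog '0 0 0 0; 0 0 0 0; 0 0 0 0; 0 0 0 0; -40 0 0 0; -90 0 0 0; -120 0 -20 0; -125 0 -70 0' 1 40; python3 -m jog '0 0 -60 0; 0 0 -120 0; 0 0 -180 0; 0 0 -240 0; 0 0 -260 0; 0 0 -260 0; 0 0 -260 0; 0 0 -260 0'; python3 - <<'E'
from h import *
c=shot('top','t9.png');im=c['color'][:,:,::-1][160:315,270:460]
cv2.imwrite('pics/t9z.png',cv2.resize(im,(722,589),interpolation=cv2.INTER_CUBIC))
E
```

```text
time: 30.3
ee_pos: [0.554, -0.3785, 0.2895]
tcp_rot: [-34.0, 89.8, -33.9]
wrist_force: [-0.3, -1.6, 1.5]
opening: 0.0852
time: 31.3
ee_pos: [0.2923, -0.3771, 0.2888]
tcp_rot: [119.1, 89.9, 119.2]
wrist_force: [-0.1, 0.2, -0.5]
opening: 0.085
```

View pics/t9z.png

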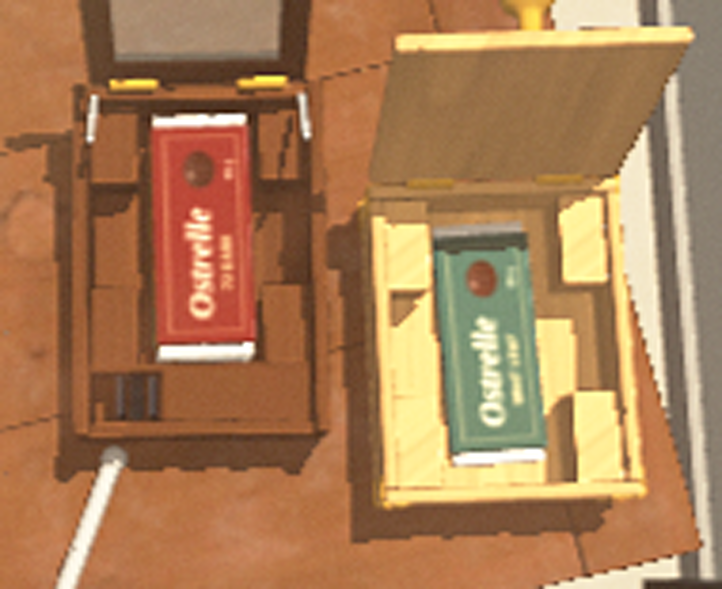

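Both stand open; the red stack is in the keeper (150–255, 115–360 in the crop) and the green bar_5 is already in the chest (435–545, 222–465), slightly turned.

```bash
cat >> h.py <<'E'
def fproj(w,P):
    f=200/np.tan(np.radians(w['vfov']/2));Rm=cv2.Rodrigues(np.array(w['rvec'],float))[0];q=np.atleast_2d(P)@Rm.T+np.array(w['tvec']).ravel()
    r=np.linalg.norm(q[:,:2],axis=1);th=np.arctan2(r,q[:,2]);return q[:,:2]/r[:,None]*(th*f)[:,None]+[w['cx'],w['cy']]
def redmask(a,x0,x1,y0,y1,kind='red'):
    h=cv2.cvtColor(a,cv2.COLOR_RGB2HSV);H,S,V=[h[:,:,i].astype(int) for i in range(3)]
    m=((H<6)|(H>172))&(S>130)&(V>40) if kind=='red' else (H>60)&(H<100)&(S>50)
    o=np.zeros(m.shape,np.uint8);o[y0:y1,x0:x1]=m[y0:y1,x0:x1]*255
    o=cv2.morphologyEx(o,cv2.MORPH_CLOSE,np.ones((5,5)));n,l,s,c=cv2.connectedComponentsWithStats(o)
    return (l==1+np.argmax(s[1:,4])).astype(np.uint8)
def body(c,m,z,fish=False):
    cs=max(cv2.findContours(m,cv2.RETR_EXTERNAL,cv2.CHAIN_APPROX_NONE)[0],key=len)[:,0]
    P=plane(c,cs,z,fish)[:,:2]*1000
    (x,y),(a,b),t=cv2.minAreaRect(P.astype(np.float32))
    if a<b:a,b,t=b,a,t+90
    return (x,y),(a,b),(t+90)%180-90
E
python3 - <<'E'
from h import *
c=shot('top');a=c['color']
for k,r in(('red',(295,345,185,260)),('teal',(375,420,210,290))):
    m=redmask(a,*r,k)
    for z in((.041,.052) if k=='red' else (.019,)):print(k,z,body(c,m,z))
U=lambda q:np.array(q)/3.8+[270,160]-.4
for z in(.041,.052):
  q=plane(c,U([(153,116),(245,114),(254,359),(159,362)]),z);print(z,q[:,:2].round(4).tolist(),q.mean(0).round(4),np.linalg.norm(q[0]-q[3]),np.linalg.norm(q[1]-q[2]),np.linalg.norm(q[0]-q[1]))
q=plane(c,U([(435,225),(523,221),(545,462),(453,468)]),.019);print(q[:,:2].round(4).tolist(),q.mean(0),np.linalg.norm(q[0]-q[3]),np.linalg.norm(q[0]-q[1]))
E
```

```text
red 0.041 ((541.4902954101562, -213.03163146972656), (124.39409637451172, 55.35160446166992), -0.2711181640625)
red 0.052 ((539.721923828125, -213.041259765625), (123.08924102783203, 54.77096176147461), -0.2711029052734375)
teal 0.019 ((527.755859375, -371.9017639160156), (0.0, 0.0), 0.0)
0.041 [[0.6113, -0.1862], [0.611, -0.2394], [0.4694, -0.2402], [0.4691, -0.1867]] [ 0.5402 -0.2131  0.041 ] 0.14214693247238683 0.14161639160884254 0.05318637635772086
0.052 [[0.6088, -0.1865], [0.6085, -0.2392], [0.4684, -0.24], [0.4681, -0.187]] [ 0.5384 -0.2132  0.052 ] 0.14065583277905674 0.1401308572084468 0.05262845936227854
[[0.5467, -0.3487], [0.5477, -0.4001], [0.4085, -0.4045], [0.4065, -0.352]] [ 0.47734792 -0.3763279   0.019     ] 0.14026222771066663 0.05139412154803941
```

```bash
python3 -m jog '0 35 50 0; 0 70 100 0; 0 105 150 0; 0 140 200 0; 20 160 240 0; 70 164.5 247 0; 120 164.5 247.5 0; 150 164.5 247.5 0' 0.85 40; python3 - <<'E'
from h import *
s,p,R=st();print(p,s['opening'])
w=shot('wrist','w10.png');t=shot('top')
E
```

```text
time: 32.4
ee_pos: [0.5384, -0.2114, 0.136]
tcp_rot: [158.1, 89.8, 158.2]
wrist_force: [-0.6, -1.0, 0.1]
opening: 0.0724
[ 0.53838615 -0.21144199  0.13596833] 0.07240320411060282
```

View pics/w10.png

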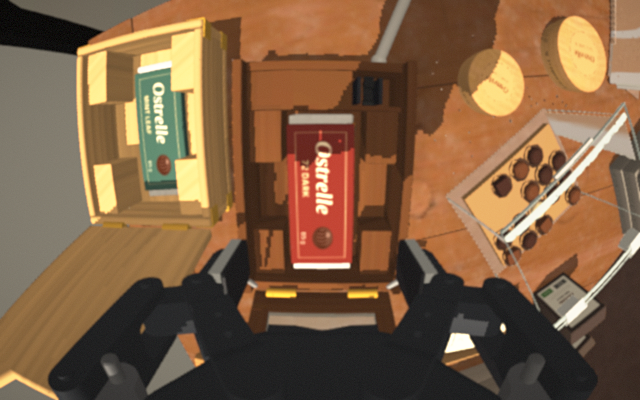

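```bash
python3 - <<'E'
from h import *
w=shot('wrist')
for z in(.030,.041,.052):
    q=plane(w,[(289,115),(354,113),(351,268),(292,268)],z,True);print(z,q.mean(0).round(4),[round(float(np.linalg.norm(q[i]-q[(i+1)%4])),4) for i in range(4)])
q=plane(w,[(138,67),(170,63),(187,188),(146,192)],.019,True);print(q.mean(0),[round(float(np.linalg.norm(q[i]-q[(i+1)%4])),4) for i in range(4)])
m=redmask(w['color'],270,380,110,275)
for z in(.041,.052):print(body(w,m,z,True))
E
```

```text
0.03 [ 0.5417 -0.2127  0.03  ] [0.0573, 0.1498, 0.0589, 0.148]
0.041 [ 0.5389 -0.2126  0.041 ] [0.055, 0.1438, 0.0566, 0.1421]
0.052 [ 0.536  -0.2126  0.052 ] [0.0527, 0.1378, 0.0542, 0.1362]
[ 0.47320186 -0.37823758  0.019     ] [0.0393, 0.1281, 0.0514, 0.1329]
((541.4004516601562, -213.47482299804688), (129.5081787109375, 58.96403121948242), 0.33330443501472473)
((538.4615478515625, -213.4265899658203), (124.1141586303711, 56.50817108154297), 0.3333176076412201)
```

The red bar's size (124×56.5 mm at z=52 mm) fits four bars in the keeper. Descending to grip the top one.

```bash
python3 -m jog '40 0 0 0; 85 0 0 0; 110 0 0 0; 120 0 0 0; 126 0 0 0; 127 0 0 0; 127 0 0 0; 127 0 0 0'; python3 -m jog '0 0 0 0; 0 0 0 0; 0 0 0 0; 0 0 0 0; 0 0 0 0; 0 0 0 0; 0 0 0 0; 0 0 0 0' 0 60
```

```text
time: 33.55
ee_pos: [0.5391, -0.2127, 0.0131]
tcp_rot: [-21.5, 89.9, -21.5]
wrist_force: [-0.5, 0.2, -0.0]
opening: 0.0726
time: 34.55
ee_pos: [0.5392, -0.2127, 0.0132]
tcp_rot: [-20.6, 89.9, -20.6]
wrist_force: [-1.3, 1.6, 5.5]
opening: 0.0543
```

```bash
python3 -m jog '-15 0 0 0; -40 0 0 0; -75 0 0 0; -110 0 0 0; -120 0 0 0; -120 -30 -10 0; -120 -75 -28 0; -120 -120 -46 0'; python3 -m jog '0 -30 -12 0; 0 -44 -17 0; 0 -44 -17 0; 0 -44 -17 0; 0 -44 -17 0; 0 -44 -17 0; 0 -44 -17 0; 0 -44 -17 0'; python3 - <<'E'
from h import *
w=shot('wrist','w11.png');shot('scene','s11.png');shot('top','t11.png');s,p,R=st();print(p,s['opening'])
a=cv2.imread('pics/w11.png');b=cv2.imread('pics/s11.png')
cv2.imwrite('pics/v11.png',np.vstack([cv2.resize(a[60:,130:510],(480,429)),cv2.resize(b[130:240,260:420],(480,330))[:170]]))
E
```

```text
time: 35.55
ee_pos: [0.492, -0.3333, 0.1314]
tcp_rot: [146.1, 89.9, 146.1]
wrist_force: [0.9, -0.2, -1.4]
opening: 0.0543
time: 36.55
ee_pos: [0.4758, -0.3764, 0.1324]
tcp_rot: [-34.9, 90.0, -34.9]
wrist_force: [0.5, 0.8, -1.6]
opening: 0.0542
[ 0.47574668 -0.37652347  0.13238456] 0.05425789681288486
```

View pics/v11.png

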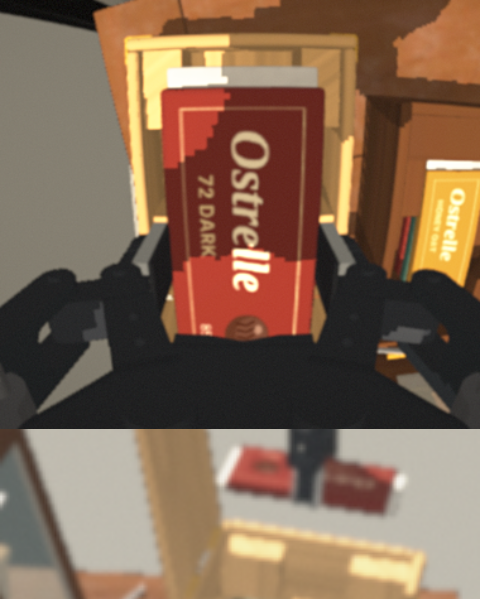

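Picture 16 of 16: one red bar held level above the chest, an ochre bar now on top in the keeper. Checks from here on are numeric only.

```bash
python3 -m jog '40 0 0 0; 80 0 0 0; 105 0 0 0; 118 0 0 0; 125 0 0 0; 128 0 0 0; 130 0 0 0; 130 0 0 0'; python3 -m jog '2 0 0 0; 3 0 0 0; 4 0 0 0; 5 0 0 0; 6 0 0 0; 7 0 0 0; 7 0 0 0; 7 0 0 0'
```

```text
time: 37.7
ee_pos: [0.476, -0.3767, 0.0029]
tcp_rot: [-38.4, 90.0, -38.4]
wrist_force: [0.8, 0.3, -1.3]
opening: 0.054
time: 38.7
ee_pos: [0.4758, -0.3766, -0.0046]
tcp_rot: [-24.6, 90.0, -24.6]
wrist_force: [-0.6, -0.5, -0.7]
opening: 0.0542
```

```bash
python3 -m jog '1 0 0 0; 2 0 0 0; 2.5 0 0 0; 3 0 0 0; 3.5 0 0 0; 4 0 0 0; 4 0 0 0; 4 0 0 0'
```

```text
time: 39.7
ee_pos: [0.4758, -0.3765, -0.0086]
tcp_rot: [-25.6, 90.0, -25.6]
wrist_force: [-0.6, -0.4, -0.9]
opening: 0.0542
```

```bash
python3 -m jog '0 0 0 0; 0 0 0 0; 0 0 0 0; 0 0 0 0; -30 0 0 0; -80 0 0 0; -120 0 0 0; -145 20 8 0' 0.85 60; python3 -m jog '0 50 18 0; 0 100 38 0; 0 143 56 0; 20 143.5 56 0; 60 143.5 56 0; 90 143.5 56 0; 90 143.5 56 0; 90 143.5 56 0'; python3 - <<'E'
from h import *
s,p,R=st();print(p,s['opening'])
w=shot('wrist','w12.png');t=shot('top','t12.png')
h=cv2.cvtColor(w['color'],cv2.COLOR_RGB2HSV)
# line profile through keeper bay
print('wrist rows at col 322',[(r,h[r,322].tolist()) for r in range(60,300,12)])
x,y=fproj(w,[[.475,-.377,.030]])[0];print('chest px',x,y,h[int(y),int(x)] if 0<=x<640 and 0<=y<400 else None)
E
```

```text
time: 40.7
ee_pos: [0.4839, -0.3575, 0.1387]
tcp_rot: [-41.2, 89.9, -41.3]
wrist_force: [0.5, 0.3, 0.4]
opening: 0.0724
time: 41.7
ee_pos: [0.5403, -0.2133, 0.0479]
tcp_rot: [-21.3, 89.9, -21.3]
wrist_force: [0.6, 0.4, 0.6]
opening: 0.0724
[ 0.54032074 -0.21328532  0.04786135] 0.07239155586790988
wrist rows at col 322 [(60, [13, 172, 148]), (72, [13, 172, 150]), (84, [12, 171, 152]), (96, [13, 175, 150]), (108, [14, 89, 114]), (120, [22, 22, 255]), (132, [18, 183, 152]), (144, [17, 180, 147]), (156, [17, 164, 152]), (168, [17, 143, 162]), (180, [19, 85, 211]), (192, [17, 163, 153]), (204, [19, 179, 245]), (216, [24, 125, 254]), (228, [27, 90, 255]), (240, [30, 18, 255]), (252, [21, 184, 248]), (264, [19, 186, 246]), (276, [8, 163, 117]), (288, [9, 170, 108])]
chest px 98.5677994040469 133.55329903516156 [ 29  50 255]
```

```bash
python3 - <<'E'
from h import *
c=shot('top');w=shot('wrist')
print('t12 time'); m=redmask(c['color'],370,430,205,295);print('top red in chest',m.sum(),body(c,m,.030))
h=cv2.cvtColor(w['color'],cv2.COLOR_RGB2HSV).astype(int)
m=((h[:,:,0]>=15)&(h[:,:,0]<26)&(h[:,:,1]>120)).astype(np.uint8);m[:,:240]=0;m[:,410:]=0;m[:105]=0;m[275:]=0
for r in(140,160,200,230):
    q=np.where(m[r])[0];print(r,q.min(),q.max(),plane(w,[(q.min(),r),(q.max(),r)],.041,True)[:,:2].round(4).tolist())
E
```

```text
t12 time
top red in chest 1150 ((475.97161865234375, -376.14520263671875), (120.88951873779297, 54.26769256591797), 0.47108814120292664)
140 276 374 [[0.4865, -0.2406], [0.4865, -0.1845]]
160 277 374 [[0.4982, -0.2403], [0.4981, -0.1841]]
200 279 372 [[0.5222, -0.2399], [0.5222, -0.1845]]
230 280 371 [[0.5413, -0.2401], [0.5413, -0.1842]]
```

```bash
python3 -m jog '20 0 -1 0; 36 0 -1 0; 42 0 -1 0; 46 0 -1 0; 46 0 -1 0; 46 0 -1 0; 46 0 -1 0; 46 0 -1 0'; python3 -m jog '0 0 0 0; 0 0 0 0; 0 0 0 0; 0 0 0 0; 0 0 0 0; 0 0 0 0; -3 0 0 0; -8 0 0 0' 0 60;  python3 -m jog '-25 0 0 0; -55 0 0 0; -90 0 0 0; -105 -10 -4 0; -105 -55 -22 0; -105 -105 -42 0; -105 -150 -60 0; -105 -164 -64 0'
```

```text
time: 42.9
ee_pos: [0.5389, -0.2131, 0.0006]
tcp_rot: [-24.8, 90.0, -24.8]
wrist_force: [-0.1, -0.4, 0.2]
opening: 0.0726
time: 43.9
ee_pos: [0.5384, -0.2129, 0.008]
tcp_rot: [158.5, 89.9, 158.5]
wrist_force: [-0.2, -0.3, -0.8]
opening: 0.0543
time: 44.9
ee_pos: [0.4728, -0.3796, 0.1123]
tcp_rot: [157.3, 89.9, 157.1]
wrist_force: [0.5, -0.5, -1.0]
opening: 0.0545
```

```bash
python3 -m jog '10 0 0 0; 45 0 0 0; 80 0 0 0; 98 0 0 0; 105 0 0 0; 109 0 0 0; 111 0 0 0; 112 0 0 0'; python3 -m jog '0 0 0 0; 0 0 0 0; 0 0 0 0; 0 0 0 0; 0 0 0 0; -25 0 0 0; -65 0 0 0; -100 0 0 0' 0.85 60; python3 -m jog '0 50 18 0; 0 100 38 0; 0 150 59 0; 0 164 64 0; 20 164 64 0; 60 164 64 0; 70 164 64 0; 70 164 64 0'; python3 - <<'E'
from h import *
s,p,R=st();print(p,s['opening'])
c=shot('top','t13.png');w=shot('wrist','w13.png')
h=cv2.cvtColor(c['color'],cv2.COLOR_RGB2HSV).astype(int)
for y in (225,240,250,260,275):print('chest row',y,h[y,380:430:4].tolist())
h=cv2.cvtColor(w['color'],cv2.COLOR_RGB2HSV).astype(int)
for r in(160,200):print(r,[(x,h[r,x].tolist()) for x in range(250,400,8)])
E
```

```text
time: 45.9
ee_pos: [0.4751, -0.3773, 0.0021]
tcp_rot: [-37.5, 89.9, -37.5]
wrist_force: [-0.5, 0.4, -2.0]
opening: 0.0542
time: 46.9
ee_pos: [0.4748, -0.377, 0.1027]
tcp_rot: [-45.6, 90.0, -45.6]
wrist_force: [0.7, -0.6, 0.6]
opening: 0.0726
time: 47.9
ee_pos: [0.5383, -0.2133, 0.0314]
tcp_rot: [162.9, 89.9, 162.9]
wrist_force: [-0.1, 0.4, 0.5]
opening: 0.0723
[ 0.53834132 -0.21334999  0.03140804] 0.07230953193590771
chest row 225 [[19, 131, 247], [19, 72, 67], [17, 179, 216], [17, 181, 217], [17, 181, 211], [17, 183, 215], [17, 178, 213], [17, 176, 219], [16, 150, 165], [15, 136, 103], [18, 134, 241], [19, 134, 246], [19, 131, 252]]
chest row 240 [[18, 134, 243], [17, 124, 107], [17, 182, 209], [17, 185, 212], [17, 186, 213], [17, 181, 213], [17, 182, 214], [17, 187, 211], [17, 164, 219], [15, 142, 147], [15, 137, 147], [15, 135, 153], [16, 136, 105]]
chest row 250 [[19, 132, 248], [15, 141, 146], [16, 174, 196], [17, 178, 218], [18, 137, 234], [23, 97, 248], [17, 185, 211], [18, 162, 224], [17, 187, 213], [19, 135, 244], [18, 137, 249], [16, 146, 147], [16, 129, 103]]
chest row 260
[... 566 characters left out ...]
 (298, [71, 71, 79]), (306, [70, 67, 80]), (314, [72, 74, 76]), (322, [23, 70, 168]), (330, [74, 72, 78]), (338, [33, 47, 104]), (346, [71, 70, 77]), (354, [73, 68, 79]), (362, [71, 70, 80]), (370, [74, 71, 79]), (378, [12, 149, 84]), (386, [12, 146, 56]), (394, [11, 142, 61])]
200 [(250, [12, 158, 79]), (258, [12, 171, 142]), (266, [11, 165, 142]), (274, [12, 171, 164]), (282, [74, 72, 78]), (290, [39, 57, 103]), (298, [68, 64, 80]), (306, [23, 85, 147]), (314, [72, 74, 79]), (322, [20, 78, 212]), (330, [21, 73, 181]), (338, [74, 74, 76]), (346, [71, 71, 79]), (354, [72, 73, 80]), (362, [30, 69, 118]), (370, [73, 72, 81]), (378, [12, 171, 155]), (386, [12, 175, 175]), (394, [12, 173, 167])]
```

```bash
python3 -m jog '20 0 0 0; 34 0 0 0; 39 0 0 0; 42 0 0 0; 42 0 0 0; 42 0 0 0; 42 0 0 0; 42 0 0 0'; python3 -m jog '0 0 0 0; 0 0 0 0; 0 0 0 0; 0 0 0 0; 0 0 0 0; 0 0 0 0; -3 0 0 0; -8 0 0 0' 0 60;  python3 -m jog '-25 0 0 0; -55 0 0 0; -90 0 0 0; -115 -10 -4 0; -115 -55 -22 0; -115 -105 -42 0; -115 -150 -60 0; -115 -164 -64 0'
```

```text
time: 49.0
ee_pos: [0.5401, -0.2141, -0.0038]
tcp_rot: [-40.0, 89.6, -40.0]
wrist_force: [-18.6, 11.6, 44.3]
opening: 0.0726
time: 50.0
ee_pos: [0.5396, -0.2135, -0.001]
tcp_rot: [-23.7, 89.9, -23.7]
wrist_force: [-0.4, 0.1, -1.2]
opening: 0.0529
time: 51.0
ee_pos: [0.4732, -0.379, 0.1118]
tcp_rot: [148.7, 89.9, 148.5]
wrist_force: [0.5, 1.0, -2.2]
opening: 0.0528
```

```bash
python3 - <<'E'
from h import *
c=shot('top','t14.png');w=shot('wrist','w14.png');sc=shot('scene','s14.png')
h=cv2.cvtColor(c['color'],cv2.COLOR_RGB2HSV).astype(int)
for x,y in proj(c,[[a,b,.019] for a in(.5,.54,.58) for b in(-.225,-.213,-.2)]).astype(int):print('keeper',x,y,h[y,x].tolist())
h=cv2.cvtColor(w['color'],cv2.COLOR_RGB2HSV).astype(int)
print('wrist col322',[(r,h[r,322].tolist()) for r in range(60,270,12)])
for r in(120,150,180):print(r,[(x,h[r,x].tolist()) for x in range(240,410,8)])
h=cv2.cvtColor(sc['color'],cv2.COLOR_RGB2HSV).astype(int)
s,p,R=st()
for dz in np.arange(.0,.07,.004):
    x,y=proj(sc,[[p[0]+.05,p[1]+.028,p[2]+dz]]).astype(int)[0];print('scene',round(dz,3),x,y,h[y,x].tolist())
E
```

```text
keeper 328 241 [5, 180, 143]
keeper 323 241 [7, 145, 164]
keeper 317 241 [5, 184, 143]
keeper 328 223 [4, 173, 150]
keeper 322 223 [10, 122, 214]
keeper 317 223 [4, 192, 141]
keeper 327 205 [4, 184, 133]
keeper 322 205 [10, 164, 95]
keeper 316 205 [3, 181, 141]
wrist col322 [(60, [12, 168, 182]), (72, [12, 163, 186]), (84, [12, 159, 98]), (96, [16, 139, 167]), (108, [18, 45, 180]), (120, [68, 51, 80]), (132, [71, 65, 75]), (144, [71, 74, 76]), (156, [19, 81, 215]), (168, [72, 78, 75]), (180, [44, 52, 94]), (192, [19, 79, 200]), (204, [20, 79, 204]), (216, [20, 76, 191]), (228, [19, 79, 215]), (240, [72, 80, 73]), (252, [60, 54, 152]), (264, [30, 11, 255])]
120 [(240, [19, 132, 254]), (248, [27, 97, 255]), (256, [26, 105, 255]), (264, [17, 125, 212]), (272, [71, 73, 112]), (280, [71, 75, 116]), (288, [71, 73, 116]), (296, [72, 78, 114]), (304, [63, 56, 119]), (312, [67, 65, 71]), (320, [69, 54, 80]), (328, [62, 47, 81]), (336, [53, 36, 85]), (344, [40, 38, 100]), (352, [36, 35, 102]), (360, [24, 41, 125]), (368, [23, 40, 134]), (376, [20, 42, 144]), (384, [16, 133, 172]), (392, [16, 1
[... 935 characters left out ...]
(384, [17, 121, 156]), (392, [25, 115, 255]), (400, [16, 133, 152]), (408, [16, 140, 164])]
scene 0.0 340 168 [27, 67, 247]
scene 0.004 341 166 [22, 91, 245]
scene 0.008 341 165 [18, 108, 227]
scene 0.012 341 163 [17, 112, 219]
scene 0.016 341 162 [20, 99, 237]
scene 0.02 341 161 [18, 97, 229]
scene 0.024 341 159 [33, 43, 106]
scene 0.028 341 158 [74, 56, 100]
scene 0.032 341 156 [72, 59, 142]
scene 0.036 341 155 [70, 55, 152]
scene 0.04 341 153 [70, 53, 154]
scene 0.044 341 152 [70, 47, 157]
scene 0.048 341 151 [66, 36, 168]
scene 0.052 341 149 [42, 24, 214]
scene 0.056 341 148 [35, 13, 228]
scene 0.06 342 146 [39, 22, 189]
scene 0.064 342 145 [34, 20, 179]
scene 0.068 342 143 [23, 21, 190]
```

```bash
python3 -m jog '10 0 0 0; 40 0 0 0; 68 0 0 0; 80 0 0 0; 86 0 0 0; 89 0 0 0; 90 0 0 0; 91 0 0 0'; python3 -m jog '0 0 0 0; 1 0 0 0; 2 0 0 0; 3 0 0 0; 4 0 0 0; 4 0 0 0; 4 0 0 0; 4 0 0 0'
```

```text
time: 52.15
ee_pos: [0.4751, -0.3773, 0.022]
tcp_rot: [-38.4, 89.9, -38.4]
wrist_force: [-0.0, -1.1, -1.3]
opening: 0.0526
time: 53.15
ee_pos: [0.4749, -0.3773, 0.0197]
tcp_rot: [-49.5, 89.9, -49.5]
wrist_force: [-5.7, 4.1, 15.8]
opening: 0.0527
```

Contact as expected at the stack height. I release, then use the saved pictures to find where the finger tips really are before the last (lowest) bar.

```bash
python3 -m jog '-1 0 0 0; -1 0 0 0; -1 0 0 0; -1 0 0 0; -1 0 0 0; -25 0 0 0; -65 0 0 0; -95 0 0 0' 0.85 60; python3 - <<'E'
from h import *
sc=camera('scene')
def prof(f,p,off):
    h=cv2.cvtColor(cv2.imread('pics/'+f),cv2.COLOR_BGR2HSV).astype(int);o=[]
    for dz in np.arange(-.004,.07,.004):
        x,y=proj(sc,[np.array(p)+[off[0],off[1],dz]]).astype(int)[0];o.append((round(dz*1000),h[y,x].tolist()))
    print(f,off,o)
for off in((0,.036),(.006,.036),(-.006,.036)):
    prof('s14.png',(.4732,-.379,.1118),off);prof('s11.png',(.4757,-.3765,.1324),off)
s,p,R=st();print(p)
c=shot('top','t15.png');h=cv2.cvtColor(c['color'],cv2.COLOR_RGB2HSV).astype(int)
m=((h[:,:,0]>55)&(h[:,:,0]<85)&(h[:,:,1]>35)).astype(np.uint8);m[:,:375]=0;m[:,430:]=0;m[:200]=0;m[295:]=0
m=cv2.morphologyEx(m,cv2.MORPH_CLOSE,np.ones((9,9)));print(m.sum(),body(c,m,.052))
E
```

```text
time: 54.15
ee_pos: [0.4749, -0.3772, 0.114]
tcp_rot: [-41.0, 89.9, -41.0]
wrist_force: [1.2, -1.4, -0.5]
opening: 0.0725
s14.png (0, 0.036) [(-4, [16, 112, 185]), (0, [16, 111, 184]), (4, [16, 111, 181]), (8, [16, 111, 184]), (12, [16, 110, 188]), (16, [17, 112, 202]), (20, [19, 106, 231]), (24, [17, 101, 214]), (28, [18, 60, 148]), (32, [60, 3, 81]), (36, [100, 12, 63]), (40, [105, 18, 57]), (44, [100, 14, 55]), (48, [100, 13, 59]), (52, [105, 17, 59]), (56, [105, 9, 56]), (60, [105, 19, 55]), (64, [98, 19, 55]), (68, [110, 13, 57])]
s11.png (0, 0.036) [(-4, [16, 110, 193]), (0, [17, 108, 221]), (4, [20, 67, 230]), (8, [18, 40, 208]), (12, [22, 24, 193]), (16, [22, 20, 192]), (20, [21, 23, 192]), (24, [22, 20, 190]), (28, [24, 20, 179]), (32, [30, 9, 108]), (36, [90, 8, 68]), (40, [108, 24, 54]), (44, [113, 19, 54]), (48, [108, 23, 55]), (52, [113, 19, 55]), (56, [100, 28, 55]), (60, [108, 24, 53]), (64, [113, 18, 56]), (68, [102, 22, 57])]
s14.png (0.006, 0.036) [(-4, [16, 109, 184]), (0, [17, 111, 184]), (4, [17, 113, 181]), (8, [16, 110, 187]), (12, [16, 109, 188]), (16, [16, 10
[... 965 characters left out ...]
 117]), (44, [30, 7, 114]), (48, [30, 7, 109]), (52, [30, 7, 106]), (56, [30, 8, 100]), (60, [36, 11, 114]), (64, [90, 3, 74]), (68, [90, 13, 59])]
s11.png (-0.006, 0.036) [(-4, [16, 110, 185]), (0, [19, 104, 234]), (4, [21, 86, 240]), (8, [18, 40, 206]), (12, [22, 24, 193]), (16, [21, 23, 192]), (20, [22, 20, 192]), (24, [24, 21, 191]), (28, [22, 18, 155]), (32, [25, 12, 128]), (36, [38, 10, 104]), (40, [40, 8, 97]), (44, [0, 3, 88]), (48, [40, 9, 89]), (52, [20, 13, 115]), (56, [23, 9, 109]), (60, [30, 6, 82]), (64, [0, 0, 64]), (68, [110, 14, 53])]
[ 0.47593388 -0.37797618  0.11819906]
66 ((520.9566040039062, -362.716552734375), (21.839557647705078, 21.604215621948242), 88.47490692138672)
```

The tips really lie about 29 mm above the reported TCP at this opening. The 44 N stop was most likely the gripper's wide knuckles meeting the keeper's side walls, so for the last bar I'll go in with a narrower opening, precisely centred.

```bash
python3 -m jog '0 50 18 0; 0 100 38 0; 0 150 59 0; 0 164.5 64.5 0; 20 164.5 64.5 0; 60 164.5 64.5 0; 75 164.5 64.5 0; 75 164.5 64.5 0' 0.85 60; python3 - <<'E'
from h import *
s,p,R=st();print(p,s['opening'])
c=shot('top','t16.png');w=shot('wrist','w16.png')
h=cv2.cvtColor(c['color'],cv2.COLOR_RGB2HSV).astype(int)
m=((h[:,:,0]>40)&(h[:,:,0]<85)&(h[:,:,1]>30)&(h[:,:,2]<190)).astype(np.uint8);m[:,:375]=0;m[:,430:]=0;m[:200]=0;m[295:]=0
m=cv2.morphologyEx(m,cv2.MORPH_CLOSE,np.ones((9,9)));n,l,stt,_=cv2.connectedComponentsWithStats(m);m=(l==1+np.argmax(stt[1:,4])).astype(np.uint8);print('chest green',m.sum(),body(c,m,.052))
h=cv2.cvtColor(w['color'],cv2.COLOR_RGB2HSV).astype(int)
m=((h[:,:,0]<9)|(h[:,:,0]>172))&(h[:,:,1]>140)
for r in range(110,270,20):
    q=np.where(m[r,250:400])[0]+250
    if len(q)>5:print(r,q.min(),q.max(),plane(w,[(q.min(),r),(q.max(),r)],.019,True)[:,:2].round(4).tolist())
print([(r,h[r,322].tolist()) for r in range(90,280,8)])
E
```

```text
time: 55.25
ee_pos: [0.5384, -0.2126, 0.0364]
tcp_rot: [159.9, 89.9, 159.8]
wrist_force: [0.2, 0.3, 0.1]
opening: 0.0728
[ 0.53840225 -0.21262011  0.03642538] 0.07283205503272176
chest green 1512 ((472.0060119628906, -377.0876770019531), (123.2846450805664, 54.50673294067383), -1.2362136840820312)
130 278 370 [[0.4799, -0.2405], [0.4799, -0.1845]]
150 278 369 [[0.4922, -0.2407], [0.4922, -0.1849]]
170 278 367 [[0.5047, -0.241], [0.5047, -0.1858]]
190 278 366 [[0.5175, -0.2415], [0.5175, -0.1861]]
210 279 365 [[0.5307, -0.2413], [0.5307, -0.1862]]
230 279 364 [[0.5444, -0.2419], [0.5444, -0.1863]]
250 279 363 [[0.5588, -0.2427], [0.5588, -0.1863]]
[(90, [12, 172, 154]), (98, [12, 169, 155]), (106, [11, 170, 135]), (114, [25, 23, 255]), (122, [30, 5, 255]), (130, [2, 175, 124]), (138, [6, 164, 112]), (146, [3, 181, 103]), (154, [15, 91, 187]), (162, [7, 140, 122]), (170, [6, 149, 120]), (178, [17, 83, 206]), (186, [18, 82, 215]), (194, [30, 35, 255]), (202, [5, 170, 214]), (210, [18, 93, 254]), (218, [30, 39, 255]), (226, [30, 29, 255]), (234, [30, 7, 255]), (242, [10, 124, 243]), (250, [3, 183, 198]), (258, [4, 187, 185]), (266, [8, 164, 115]), (274, [8, 157, 122])]
```

```bash
python3 -m jog '0 -1.3 1 1.4; 10 -1.3 1 1.4; 20 -1.3 1 1.4; 30 -1.3 1 1.4; 36 -1.3 1 1.4; 38 -1.3 1 1.4; 39 -1.3 1 1.4; 39 -1.3 1 1.4' 0.72 60; python3 -m jog '1 0 0 0; 2 0 0 0; 3 0 0 0; 4 0 0 0; 5 0 0 0; 5 0 0 0; 5 0 0 0; 5 0 0 0'
```

```text
time: 56.35
ee_pos: [0.5404, -0.2139, -0.0014]
tcp_rot: [-20.5, 90.0, -21.9]
wrist_force: [-0.7, 0.4, -0.4]
opening: 0.0614
time: 57.35
ee_pos: [0.5418, -0.2138, -0.0032]
tcp_rot: [-15.7, 89.8, -17.1]
wrist_force: [-4.3, 7.8, 21.8]
opening: 0.0617
```

```bash
python3 -m jog '-4 0 -1 0; -5 0 -1 0; -5 0 -1 0; -5 0 -1 0; -5 0 -1 0; -5 0 -1 0; -5 0 -1 0; -5 0 -1 0'; python3 - <<'E'
from h import *
w=shot('wrist','w17.png');s,p,R=st();print(p,s['wrist_force'])
o,_=rays(w,[320,200],True);print('cam rel',o-p)
a=w['color'].max(2)
def px(pts,lab):
    o,v=rays(w,pts,True)
    for dx in(-.012,0):
        P=o+v*((p[0]+dx-o[0])/v[:,0])[:,None];print(lab,dx,(P-p).round(4).tolist())
# viewed w10: knuckles, pad backs, tips; same camera-to-hand geometry
px([(108,290),(125,275),(150,285),(45,375),(205,290),(540,285),(590,370),(240,243)],'w10')
# darkness silhouettes now
for r in range(230,400,15):
    q=np.where(a[r]<60)[0];print(r,q.min() if len(q) else None,q.max() if len(q) else None,len(q))
E
```

```text
time: 58.35
ee_pos: [0.5393, -0.2138, -0.0016]
tcp_rot: [0.7, 90.0, -0.7]
wrist_force: [0.6, 0.7, -0.3]
opening: 0.0618
[ 0.53923999 -0.21378872 -0.00163259] [-0.08373032  0.77218622 -0.28378914]
cam rel [-0.06757302  0.00112977  0.16940602]
w10 -0.012 [[-0.012, -0.0804, 0.0888], [-0.012, -0.08, 0.0764], [-0.012, -0.0641, 0.082], [-0.012, -0.0729, 0.1353], [-0.012, -0.0409, 0.0825], [-0.012, 0.078, 0.0914], [-0.012, 0.0664, 0.1344], [-0.012, -0.0385, 0.0408]]
w10 0 [[0.0, -0.098, 0.0714], [0.0, -0.0976, 0.0563], [0.0, -0.0782, 0.0631], [0.0, -0.0889, 0.1279], [0.0, -0.05, 0.0638], [0.0, 0.0946, 0.0745], [0.0, 0.0805, 0.1268], [0.0, -0.047, 0.0131]]
230 158 639 34
245 162 621 41
260 165 607 74
275 161 606 147
290 140 612 250
305 123 522 256
320 106 637 245
335 89 625 436
350 73 605 433
365 58 619 439
380 61 636 454
395 83 639 418
```

```bash
python3 - <<'E'
from h import *
w=camera('wrist');s,p,R=st();o,_=rays(w,[320,200],True)
from scipy import ndimage as nd
for f in('w10.png','w17.png','w11.png','w1.png'):
    a=cv2.imread('pics/'+f);g=a.max(2);sat=cv2.cvtColor(a,cv2.COLOR_BGR2HSV)[:,:,1]
    m=(g<75)&((sat<90)|(g<35));m=nd.binary_opening(m,np.ones((4,4)));l,n=nd.label(m);lab=l[330,322] or l[395,322];m=l==lab
    out=[]
    for r in range(225,345,10):
        q=np.where(m[r])[0]
        if len(q):
            oo,v=rays(w,[(q.min(),r),(q.max(),r)],True)
            P=(oo+v*((p[0]-.012-oo[0])/v[:,0])[:,None]-p)*1000
            out.append((r,int(q.min()),int(q.max()),P[:,1].round().tolist(),P[:,2].round().tolist()))
    print(f);print(*out,sep='\n')
E
```

```text
w10.png
(245, 238, 407, [-39.0, 37.0], [43.0, 47.0])
(255, 213, 432, [-47.0, 45.0], [54.0, 59.0])
(265, 206, 439, [-47.0, 45.0], [64.0, 68.0])
(275, 191, 454, [-50.0, 48.0], [72.0, 76.0])
(285, 133, 511, [-72.0, 66.0], [83.0, 88.0])
(295, 123, 521, [-72.0, 66.0], [91.0, 95.0])
(305, 113, 545, [-72.0, 72.0], [98.0, 103.0])
(315, 103, 557, [-72.0, 72.0], [104.0, 110.0])
(325, 93, 552, [-72.0, 67.0], [110.0, 113.0])
(335, 84, 569, [-72.0, 70.0], [115.0, 120.0])
w17.png
(245, 250, 394, [-33.0, 31.0], [43.0, 47.0])
(255, 224, 420, [-42.0, 40.0], [54.0, 58.0])
(265, 217, 427, [-43.0, 40.0], [63.0, 67.0])
(275, 163, 486, [-62.0, 60.0], [74.0, 79.0])
(285, 145, 500, [-66.0, 62.0], [82.0, 87.0])
(295, 134, 511, [-67.0, 63.0], [90.0, 94.0])
(305, 123, 522, [-68.0, 63.0], [97.0, 101.0])
(315, 111, 533, [-69.0, 64.0], [103.0, 107.0])
(325, 100, 545, [-69.0, 65.0], [109.0, 113.0])
(335, 89, 556, [-70.0, 66.0], [115.0, 118.0])
w11.png
(245, 258, 386, [-29.0, 28.0], [43.0, 46.0])
(255, 233, 413, [-38.0, 37.0], [54.0, 57.0])
(265, 226, 419, [-39.0, 37.0], [63.0, 67.0])
(275, 167, 474, [-61.0, 56.0], [74.0, 78.0])
(285, 153, 490, [-63.0, 58.0], [82.0, 86.0])
(295, 141, 504, [-64.0, 60.0], [89.0, 93.0])
(305, 127, 517, [-66.0, 62.0], [96.0, 100.0])
(315, 115, 530, [-67.0, 63.0], [103.0, 106.0])
(325, 103, 542, [-68.0, 64.0], [109.0, 112.0])
(335, 91, 553, [-69.0, 65.0], [115.0, 118.0])
w1.png
(235, 320, 325, [-1.0, 1.0], [32.0, 32.0])
(245, 298, 347, [-11.0, 11.0], [43.0, 45.0])
(255, 293, 352, [-12.0, 12.0], [54.0, 55.0])
(265, 291, 354, [-12.0, 12.0], [63.0, 64.0])
(275, 237, 408, [-32.0, 31.0], [71.0, 74.0])
(285, 213, 431, [-39.0, 37.0], [79.0, 82.0])
(295, 193, 454, [-44.0, 43.0], [86.0, 89.0])
(305, 170, 476, [-50.0, 48.0], [93.0, 96.0])
(315, 145, 500, [-56.0, 53.0], [100.0, 103.0])
(325, 121, 527, [-62.0, 59.0], [107.0, 111.0])
(335, 104, 540, [-65.0, 60.0], [113.0, 116.0])
```

```bash
python3 -c "
from h import *
s,p,R=st();print(s['q'].round(1))"; python3 -m jog '-30 0 0 0; -60 0 0 0; -80 0 0 0; -80 0 0 10; -80 0 0 20; -80 0 0 30; -80 0 0 40; -80 0 0 45' 0 40;  python3 -c "
from h import *
s,p,R=st();print(s['q'].round(1),p,R.round(3).tolist())"
```

```text
[-21.6  10.2  -7.2  72.7   0.  -20.2]
time: 59.45
ee_pos: [0.5393, -0.2138, 0.0784]
tcp_rot: [-86.3, 90.0, -133.0]
wrist_force: [-0.2, -0.5, -0.2]
opening: -0.0003
[-21.6   8.4  -0.2  81.4  -0.   25. ] [ 0.53925929 -0.21378442  0.07838545] [[-0.0, 0.727, 0.687], [-0.0, 0.687, -0.727], [-1.0, -0.0, 0.0]]
```

```bash
python3 -m jog '0 0 0 10; 0 0 0 20; 0 0 0 30; 0 0 0 40; 0 -15 16 43.4; 0 -29.5 32.7 43.4; 0 -29.5 32.7 43.4; 0 -29.5 32.7 43.4';  python3 -c "
from h import *
s,p,R=st();print(p,R.round(3).tolist())
w=shot('wrist','w18.png')"
```

```text
time: 60.45
ee_pos: [0.5402, -0.2584, 0.0782]
tcp_rot: [-128.2, 90.0, 142.0]
wrist_force: [0.1, 0.2, -1.1]
opening: -0.0002
[ 0.54023229 -0.25840506  0.07815545] [[-0.0, 1.0, 0.004], [0.0, 0.004, -1.0], [-1.0, -0.0, -0.0]]
```

```bash
python3 -m jog '20 0 0 0; 45 0 0 0; 60 0 0 0; 66 0 0 0; 70 0 0 0; 73 0 0 0; 74 0 0 0; 74 0 0 0'; python3 -m jog '2 0 0 0; 4 0 0 0; 6 0 0 0; 8 0 0 0; 10 0 0 0; 12 0 0 0; 14 0 0 0; 14 0 0 0'
```

```text
time: 61.5
ee_pos: [0.5407, -0.2562, 0.0044]
tcp_rot: [177.5, 89.9, 87.9]
wrist_force: [0.8, 7.2, 0.3]
opening: 0.0003
time: 62.5
ee_pos: [0.5409, -0.2562, -0.0095]
tcp_rot: [167.4, 89.9, 77.7]
wrist_force: [1.3, 7.4, -0.9]
opening: -0.0003
```

```bash
python3 -m jog '0 0 -2 0; 0 0 -4 0; 0 0 -5 0; 0 0 -6 0; 0 0 -7 0; 0 0 -7.5 0; 0 0 -7.5 0; 0 0 -7.5 0'; python3 - <<'E'
from h import *
s,p,R=st();print(p)
for i in range(3):
    w=shot('wrist','w19.png');print(status.get_obs()['wrist_force'])
h=cv2.cvtColor(w['color'],cv2.COLOR_RGB2HSV).astype(int)
m=((h[:,:,0]<9)|(h[:,:,0]>172))&(h[:,:,1]>140)
print(fproj(w,[[.48,-.2419,.019],[.48,-.1859,.019],[.6,-.1859,.019],[.6,-.2419,.019]]))
E
```

```text
time: 63.5
ee_pos: [0.5404, -0.2503, -0.0096]
tcp_rot: [71.9, 90.0, -17.9]
wrist_force: [-0.2, -1.0, 0.4]
opening: -0.0002
[ 0.54043654 -0.25033304 -0.00959647]
[-0.73310832 -0.73903168  0.25235108]
[ 0.96386647 -0.71672765  0.59857194]
[-0.01590972 -0.4767619  -0.00469092]
[[207.88981338 232.71984181]
 [199.05119269 121.80059448]
 [451.18464024 123.01702092]
 [441.27991144 233.44668751]]
```

```bash
cat > bm.py <<'E'
from h import *
s,p,R=st();w=shot('wrist')
h=cv2.cvtColor(w['color'],cv2.COLOR_RGB2HSV).astype(int)
m=((h[:,:,0]<9)|(h[:,:,0]>172))&(h[:,:,1]>140)
for c in(230,260,290,360,390,420):
    q=np.where(m[80:260,c])[0]+80
    if len(q):print(c,q.min(),q.max(),plane(w,[(c,q.min()),(c,q.max())],.019,True)[:,:2].round(4).tolist())
print(p)
E
python3 bm.py
```

```text
230 114 228 [[0.4958, -0.1831], [0.4924, -0.239]]
260 114 229 [[0.5102, -0.1837], [0.508, -0.2392]]
290 113 230 [[0.524, -0.1835], [0.5229, -0.2395]]
360 115 232 [[0.5556, -0.1843], [0.5572, -0.2404]]
390 117 232 [[0.5694, -0.1847], [0.5723, -0.2405]]
420 119 232 [[0.5839, -0.185], [0.5881, -0.2408]]
[ 0.54045182 -0.25036418 -0.00957378]
```

```bash
python3 -m jog '0 0 3 0; -20 0 3 0; -60 0 3 0; -100 0 -10 -10; -100 0 -25 -20; -100 0 -39.4 -30; -100 0 -39.4 -40; -100 0 -39.4 -50' 0 40; python3 -m jog '0 0 0 -10; 0 0 0 -20; 0 0 0 -30; 0 0 0 -38.9; 0 0 0 -38.9; 0 0 0 -38.9; 0 0 0 -38.9; 0 0 0 -38.9' 0.68; python3 - <<'E'
from h import *
s,p,R=st();print(p,R.round(4).tolist(),s['opening'],np.degrees(np.arctan2(R[1,1],R[0,1])))
w=shot('wrist','w20.png')
h=cv2.cvtColor(w['color'],cv2.COLOR_RGB2HSV).astype(int)
print(fproj(w,[[.48,-.2118,.019],[.5,-.2115+.062,.075],[.5,-.2115-.062,.075],[.5,-.2115-.070,.075],[.5,-.2115+.070,.075]]))
m=((h[:,:,0]<9)|(h[:,:,0]>172))&(h[:,:,1]>140)
for r in range(100,240,15):
    q=np.where(m[r,270:390])[0]+270
    if len(q)>5:P=plane(w,[(q.min(),r),(q.max(),r)],.019,True);print(r,q.min(),q.max(),P.mean(0)[:2].round(4),round(P[1,1]-P[0,1],4))
r=int(fproj(w,[[.5,-.2115,.075]])[0,1]);print(r,[(x,w['color'][r,x].tolist()) for x in list(range(236,262,2))+list(range(384,412,2))])
E
```

```text
time: 64.7
ee_pos: [0.5403, -0.2108, 0.0904]
tcp_rot: [-161.2, 90.0, 159.3]
wrist_force: [-0.2, -0.8, -0.3]
opening: -0.0001
time: 65.7
ee_pos: [0.5403, -0.2109, 0.0904]
tcp_rot: [134.7, 90.0, 133.7]
wrist_force: [0.7, -0.1, -0.1]
opening: 0.0582
[ 0.54028891 -0.21092839  0.09036837] [[-0.0, 0.0166, 0.9999], [0.0, 0.9999, -0.0166], [-1.0, 0.0, -0.0]] 0.05816083031792658 89.04709896187921
[[320.84532476 125.28723347]
 [421.07210084 160.91375798]
 [222.16136324 164.23503728]
 [210.40061276 164.74702262]
 [432.93829565 161.03388599]]
130 286 358 [ 0.4834 -0.211 ] 0.0558
145 286 357 [ 0.4952 -0.2116] 0.0554
160 286 357 [ 0.5071 -0.2118] 0.0559
175 287 357 [ 0.5191 -0.2116] 0.0556
190 287 356 [ 0.5314 -0.2122] 0.0554
205 287 356 [ 0.544  -0.2124] 0.0562
220 287 355 [ 0.5569 -0.2131] 0.0562
235 288 354 [ 0.5703 -0.2133] 0.0554
161 [(236, [85, 51, 30]), (238, [84, 55, 32]), (240, [127, 77, 45]), (242, [166, 100, 55]), (244, [163, 96, 51]), (246, [169, 103, 58]), (248, [169, 102, 53]), (250, [167, 98, 52]), (252, [168, 101, 55]), (254, [167, 101, 57]), (256, [167, 101, 55]), (258, [167, 100, 55]), (260, [170, 102, 58]), (384, [86, 53, 31]), (386, [85, 53, 31]), (388, [90, 57, 36]), (390, [86, 54, 32]), (392, [86, 53, 33]), (394, [86, 54, 32]), (396, [86, 54, 30]), (398, [87, 56, 32]), (400, [90, 57, 37]), (402, [86, 53, 34]), (404, [87, 54, 32]), (406, [85, 54, 31]), (408, [85, 53, 33]), (410, [72, 43, 26])]
```

```bash
python3 - <<'E'
from h import *
a=cv2.imread('pics/w20.png')[:,:,::-1].astype(int)
for r in(150,162,175,190):
    print(r,'L',[(x,a[r-1:r+2,x].mean(0).astype(int).sum()) for x in range(198,238,2)]);print(r,'R',[(x,a[r-1:r+2,x].mean(0).astype(int).sum()) for x in range(406,448,2)])
# pads: bright-grey fingertip edges
for r in(245,250,255,260):print(r,[(x,a[r,x].tolist()) for x in range(244,278,3)],[(x,a[r,x].tolist()) for x in range(368,402,3)])
E
```

```text
150 L [(198, np.int64(272)), (200, np.int64(269)), (202, np.int64(274)), (204, np.int64(256)), (206, np.int64(274)), (208, np.int64(338)), (210, np.int64(276)), (212, np.int64(298)), (214, np.int64(296)), (216, np.int64(295)), (218, np.int64(295)), (220, np.int64(241)), (222, np.int64(130)), (224, np.int64(117)), (226, np.int64(120)), (228, np.int64(124)), (230, np.int64(122)), (232, np.int64(141)), (234, np.int64(170)), (236, np.int64(171))]
150 R [(406, np.int64(169)), (408, np.int64(163)), (410, np.int64(146)), (412, np.int64(127)), (414, np.int64(129)), (416, np.int64(126)), (418, np.int64(120)), (420, np.int64(117)), (422, np.int64(131)), (424, np.int64(164)), (426, np.int64(168)), (428, np.int64(161)), (430, np.int64(165)), (432, np.int64(184)), (434, np.int64(301)), (436, np.int64(343)), (438, np.int64(347)), (440, np.int64(355)), (442, np.int64(361)), (444, np.int64(362)), (446, np.int64(360))]
162 L [(198, np.int64(288)), (200, np.int64(268)), (202, np.int64(272)), (204, np.int64(268)), (206, np.int64(255)), (208, np.int64(313)), (210, np.int64(309)), (212, np.int64(290)), (
[... 3978 characters left out ...]
, (380, [136, 81, 47]), (383, [31, 29, 29]), (386, [33, 31, 32]), (389, [28, 27, 26]), (392, [31, 29, 29]), (395, [42, 42, 41]), (398, [112, 110, 100]), (401, [120, 117, 107])]
260 [(244, [118, 115, 105]), (247, [42, 39, 36]), (250, [28, 24, 25]), (253, [28, 22, 24]), (256, [30, 29, 28]), (259, [33, 29, 30]), (262, [27, 23, 27]), (265, [135, 80, 47]), (268, [168, 99, 52]), (271, [163, 96, 52]), (274, [160, 96, 54]), (277, [71, 46, 24])] [(368, [94, 59, 31]), (371, [162, 96, 54]), (374, [158, 93, 52]), (377, [156, 92, 52]), (380, [120, 74, 48]), (383, [31, 30, 29]), (386, [25, 23, 23]), (389, [30, 29, 29]), (392, [29, 28, 29]), (395, [34, 33, 33]), (398, [52, 51, 48]), (401, [118, 115, 106])]
```

```bash
python3 -m jog '30 -0.7 0 0.5; 60 -0.7 0 0.5; 75 -0.7 0 0.5; 82 -0.7 0 0.5; 86 -0.7 0 0.5; 89 -0.7 0 0.5; 91 -0.7 0 0.5; 91 -0.7 0 0.5'; python3 -m jog '1 0 0 0; 2 0 0 0; 3 0 0 0; 4 0 0 0; 5 0 0 0; 5 0 0 0; 5 0 0 0; 5 0 0 0'
```

```text
time: 66.75
ee_pos: [0.5404, -0.2117, -0.0004]
tcp_rot: [-25.5, 90.0, -26.9]
wrist_force: [0.0, -0.8, 0.2]
opening: 0.0579
time: 67.75
ee_pos: [0.5403, -0.2116, -0.0056]
tcp_rot: [-0.2, 90.0, -1.6]
wrist_force: [-0.4, -0.1, 0.9]
opening: 0.058
```

Centring works: it is already past the earlier block without contact. Continuing gently.

```bash
python3 -m jog '1 0 0 0; 2 0 0 0; 3 0 0 0; 4 0 0 0; 4 0 0 0; 4 0 0 0; 4 0 0 0; 4 0 0 0'; python3 -m jog '1 0 0 0; 2 0 0 0; 3 0 0 0; 3 0 0 0; 3 0 0 0; 3 0 0 0; 3 0 0 0; 3 0 0 0'
```

```text
time: 68.75
ee_pos: [0.5402, -0.2115, -0.0097]
tcp_rot: [119.9, 90.0, 118.5]
wrist_force: [-0.0, 2.3, 0.0]
opening: 0.0583
time: 69.75
ee_pos: [0.5406, -0.2112, -0.0123]
tcp_rot: [37.7, 89.9, 36.3]
wrist_force: [0.8, 5.1, 2.6]
opening: 0.0579
```

```bash
python3 -m jog '0 0.5 0 0; 1 0.5 0 0; 2 0.5 0 0; 3 0.5 0 0; 3 0.5 0 0; 3 0.5 0 0; 3 0.5 0 0; 3 0.5 0 0'
```

```text
time: 70.75
ee_pos: [0.5414, -0.2113, -0.0139]
tcp_rot: [-17.4, 89.8, -18.8]
wrist_force: [-0.1, 6.1, 11.9]
opening: 0.058
```

```bash
python3 -m jog '0 0 0 0; 0 0 0 0; 0 0 0 0; 0 0 0 0; 1 0 0 0; 1 0 0 0; 1 0 0 0; 1 0 0 0' 0 25; python3 -m jog '0 0 0 0; 0 0 0 0; 0 0 0 0; 0 0 0 0; 0 0 0 0; -1 0 0 0; -2 0 0 0; -4 0 0 0' 0 80
```

```text
time: 71.75
ee_pos: [0.5414, -0.2115, -0.014]
tcp_rot: [-16.4, 89.8, -17.8]
wrist_force: [-4.1, 4.3, 18.8]
opening: 0.0551
time: 72.75
ee_pos: [0.5402, -0.2115, -0.0125]
tcp_rot: [-97.1, 90.0, -98.5]
wrist_force: [0.5, -0.2, -1.0]
opening: 0.0519
```

```bash
python3 -m jog '-3 0 0 0; -8 0 0 0; -15 0 0 0; -25 0 0 0; -38 0 0 0; -52 0 0 0; -68 0 0 0; -85 0 0 0'; python3 - <<'E'
from h import *
s,p,R=st();print(p)
sc=shot('scene','s21.png');w=shot('wrist','w21.png')
h=cv2.cvtColor(w['color'],cv2.COLOR_RGB2HSV).astype(int);m=((h[:,:,0]<9)|(h[:,:,0]>172))&(h[:,:,1]>140)
for r in range(100,230,15):
    q=np.where(m[r,230:410])[0]+230
    if len(q)>5:print(r,q.min(),q.max())
h=cv2.cvtColor(sc['color'],cv2.COLOR_RGB2HSV).astype(int)
for dx in(-.05,.05):
  print(dx,[(round(dz*1000),h[tuple(proj(sc,[[p[0]+dx,p[1]+.028,p[2]+dz]]).astype(int)[0][::-1])].tolist()) for dz in np.arange(0,.06,.004)])
E
```

```text
time: 73.75
ee_pos: [0.5404, -0.2111, 0.0738]
tcp_rot: [-17.8, 90.0, -19.2]
wrist_force: [0.5, 0.6, -0.8]
opening: 0.0518
[ 0.54035287 -0.21113356  0.07375076]
130 260 384
145 261 384
160 261 383
175 261 382
190 262 382
205 263 381
220 264 380
-0.05 [(0, [12, 115, 80]), (4, [11, 118, 82]), (8, [11, 114, 85]), (12, [11, 120, 85]), (16, [10, 125, 86]), (20, [2, 135, 96]), (24, [2, 133, 100]), (28, [2, 138, 100]), (32, [3, 133, 100]), (36, [3, 131, 101]), (40, [3, 135, 98]), (44, [3, 119, 103]), (48, [8, 92, 127]), (52, [8, 91, 131]), (56, [6, 113, 111])]
0.05 [(0, [11, 119, 88]), (4, [11, 120, 87]), (8, [12, 103, 89]), (12, [12, 64, 103]), (16, [10, 74, 97]), (20, [4, 126, 93]), (24, [3, 138, 100]), (28, [1, 140, 118]), (32, [3, 148, 172]), (36, [4, 148, 183]), (40, [4, 147, 186]), (44, [3, 150, 184]), (48, [3, 141, 186]), (52, [4, 122, 192]), (56, [8, 64, 223])]
```

```bash
python3 -m jog '-10 0 0 0; -20 -10 -4 0; -20 -45 -17 0; -20 -85 -31 -1; -20 -125 -46 -1.9; -20 -160 -58 -1.9; -20 -167.4 -61 -1.9; -20 -167.4 -61 -1.9' 0 90; python3 - <<'E'
from h import *
s,p,R=st();print(p,s['opening'])
sc=shot('scene','s22.png');h=cv2.cvtColor(sc['color'],cv2.COLOR_RGB2HSV).astype(int)
for dx in(-.05,.05):
  print(dx,[(round(dz*1000),h[tuple(proj(sc,[[p[0]+dx,p[1]+.028,p[2]+dz]]).astype(int)[0][::-1])].tolist()) for dz in np.arange(.008,.04,.003)])
c=shot('top','t22.png')
E
```

```text
time: 74.85
ee_pos: [0.4748, -0.3773, 0.0925]
tcp_rot: [106.3, 90.0, 106.8]
wrist_force: [-0.4, -0.3, -0.7]
opening: -0.0002
[ 0.47484098 -0.37734484  0.09245127] -0.00019850856632089466
-0.05 [(8, [17, 110, 222]), (11, [23, 89, 246]), (14, [27, 71, 247]), (17, [27, 66, 247]), (20, [27, 66, 247]), (23, [26, 68, 247]), (26, [20, 100, 233]), (29, [17, 109, 205]), (32, [16, 111, 213]), (35, [19, 98, 235]), (38, [19, 81, 233])]
0.05 [(8, [22, 94, 244]), (11, [26, 74, 247]), (14, [27, 69, 247]), (17, [27, 66, 247]), (20, [26, 70, 247]), (23, [24, 84, 246]), (26, [18, 108, 228]), (29, [16, 113, 203]), (32, [17, 111, 218]), (35, [20, 97, 237]), (38, [19, 80, 234])]
```

The bar slipped out on the way, as the fingers are fully shut. Locating it.

```bash
python3 -m jog '-60 0 -40 0; -120 0 -90 0; -120 0 -140 0; -120 0 -180 0; -120 0 -180 0; -120 0 -180 0; -120 0 -180 0; -120 0 -180 0'; python3 - <<'E'
from h import *
from scipy import ndimage as nd
for n in('top','scene','wrist'):
    c=shot(n,n+'23.png');h=cv2.cvtColor(c['color'],cv2.COLOR_RGB2HSV).astype(int)
    m=((h[:,:,0]<8)|(h[:,:,0]>172))&(h[:,:,1]>120)&(h[:,:,2]>50);m=nd.binary_opening(m,np.ones((3,3)));l,k=nd.label(m)
    for i in range(1,k+1):
        a=(l==i).sum()
        if a>60:
            y,x=np.where(l==i);print(n,a,'x',x.min(),x.max(),'y',y.min(),y.max(),'c',x.mean().round(1),y.mean().round(1),cv2.minAreaRect(np.c_[x,y].astype(np.int32)))
E
```

```text
time: 75.95
ee_pos: [0.296, -0.3783, 0.2119]
tcp_rot: [122.0, 89.9, 122.5]
wrist_force: [0.1, 0.2, -0.3]
opening: -0.0003
top 1315 x 400 462 y 213 266 c 430.9 240.1 ((431.24542236328125, 239.44058227539062), (27.247594833374023, 60.37617874145508), 55.840309143066406)
scene 601 x 345 377 y 147 182 c 361.1 165.8 ((360.87933349609375, 164.05172729492188), (38.34148025512695, 21.271644592285156), 66.80140686035156)
wrist 106 x 316 326 y 315 329 c 320.2 322.1 ((321.2500305175781, 322.2500305175781), (9.777859687805176, 14.214112281799316), 5.194429397583008)
```

```bash
python3 - <<'E'
from h import *
t=shot('top');s=shot('scene')
def red(c,x0,x1,y0,y1):
    h=cv2.cvtColor(c['color'],cv2.COLOR_RGB2HSV).astype(int);m=((h[:,:,0]<8)|(h[:,:,0]>172))&(h[:,:,1]>110)&(h[:,:,2]>45)
    o=np.zeros(m.shape,np.uint8);o[y0:y1,x0:x1]=m[y0:y1,x0:x1];return cv2.morphologyEx(o,cv2.MORPH_CLOSE,np.ones((5,5)))
mt=red(t,395,470,205,275);ms=red(s,335,390,140,190)
for n,m in(('t',mt),('s',ms)):
    ct=max(cv2.findContours(m,0,2)[0],key=cv2.contourArea);print(n,cv2.contourArea(ct),cv2.approxPolyDP(ct,3,True)[:,0].tolist(),cv2.boxPoints(cv2.minAreaRect(ct)).round(1).tolist())
    y0,y1,x0,x1=(206,274,395,470) if n=='t' else (138,192,335,390)
    for r in range(y0,y1,3):print(r,''.join('#' if v else '.' for v in m[r,x0:x1]))
for z in(.06,.07,.08):print(z,body(t,mt,z))
E
```

```text
t 1539.0 [[448, 213], [399, 246], [414, 267], [463, 234]] [[398.6000061035156, 245.39999389648438], [448.5, 211.3000030517578], [463.8999938964844, 233.6999969482422], [414.0, 267.8999938964844]]
206 ...........................................................................
209 ...........................................................................
212 ...........................................................................
215 ................................................########...................
218 .............................................#############.................
221 ........................................####################...............
224 ...................................###########################.............
227 ................................#################################..........
230 ............................#######################################........
233 ......................###############################################......
236 ..................################################################.........
239 .............#######
[... 1859 characters left out ...]
###..............
174 ...................#######################.............
177 ....................#######################............
180 ......................##############...................
183 .......................................................
186 .......................................................
189 .......................................................
0.06 ((493.4886169433594, -440.8175048828125), (129.60536193847656, 56.89939880371094), -58.01907730102539)
0.07 ((492.3175048828125, -438.614013671875), (128.3466033935547, 56.34677505493164), -58.019073486328125)
0.08 ((491.1465759277344, -436.4107666015625), (127.08787536621094, 55.79414367675781), -58.01908493041992)
```

```bash
python3 - <<'E'
from h import *
t=shot('top');s=shot('scene');P=[]
for a,b in(((448,213),(345,150)),((399,246),(358,182)),((414,267),(377,178)),((463,234),(363,146))):
    (o1,v1),(o2,v2)=rays(t,a),rays(s,b);v1=v1[0]/np.linalg.norm(v1);v2=v2[0]/np.linalg.norm(v2)
    k=np.linalg.lstsq(np.c_[v1,-v2],o2-o1,rcond=None)[0];A,B=o1+k[0]*v1,o2+k[1]*v2;P.append((A+B)/2);print(P[-1].round(4),round(np.linalg.norm(A-B),4))
P=np.array(P);print(P.mean(0),[round(float(np.linalg.norm(P[i]-P[(i+1)%4])),4) for i in range(4)])
# table edge near: print hue along top row 225..240 right of chest
print(status.get_obs()['time'])
E
```

```text
[ 0.5449 -0.4752  0.0807] 0.0011
[ 0.4829 -0.3714  0.0632] 0.0042
[ 0.4396 -0.3999  0.0646] 0.0071
[ 0.501  -0.5016  0.0849] 0.0022
[ 0.49211126 -0.43701328  0.07335471] [0.1221, 0.0518, 0.1205, 0.0514]
76.3
```

The bar lies with its inner end on the stack and leans out over the chest's −y wall (middle about (0.492, −0.437, 0.073), long axis at 121°). I re-grip it there, with the jaws at 31° and tips kept above the wall.

```bash
python3 -m jog '0 -15 50 10; 0 -35 100 20; 0 -55 150 30; 0 -65 190 40; 0 -65 198 50; 0 -65 198 59.5; 0 -65 198 59.5; 0 -65 198 59.5' 0.85 60; python3 -m jog '30 0 0 0; 60 0 0 0; 85 0 0 0; 100 0 0 0; 110 0 0 0; 112 0 0 0; 112 0 0 0; 112 0 0 0'; python3 - <<'E'
from h import *
s,p,R=st();print(p,np.degrees(np.arctan2(R[1,1],R[0,1])),s['opening'],s['wrist_force'])
w=shot('wrist','w24.png');h=cv2.cvtColor(w['color'],cv2.COLOR_RGB2HSV).astype(int);m=((h[:,:,0]<8)|(h[:,:,0]>172))&(h[:,:,1]>110)&(h[:,:,2]>45)
for r in range(100,300,15):
    q=np.where(m[r,200:450])[0]+200
    if len(q)>5:print(r,q.min(),q.max(),len(q),((q.min()+q.max())/2))
E
```

```text
time: 77.3
ee_pos: [0.4936, -0.4419, 0.2125]
tcp_rot: [-11.7, 90.0, -70.5]
wrist_force: [-0.3, 0.7, 1.3]
opening: 0.0726
time: 78.3
ee_pos: [0.4941, -0.4421, 0.1012]
tcp_rot: [17.7, 89.9, -41.3]
wrist_force: [-0.1, -0.1, 0.1]
opening: 0.0724
[ 0.49409233 -0.44207334  0.10122617] 31.00903862825679 0.07240051693279961 [-0.10749965 -0.10474353  0.11455203]
115 280 363 84 321.5
130 281 363 80 322.0
145 281 389 63 335.0
160 282 364 59 323.0
175 281 364 80 322.5
190 282 363 65 322.5
205 282 363 57 322.5
220 282 364 56 323.0
235 282 364 59 323.0
250 283 365 65 324.0
265 284 365 58 324.5
280 284 365 76 324.5
295 285 363 73 324.0
```

```bash
python3 -m jog '20 0 0 0; 38 0 0 0; 48 0 0 0; 54 0 0 0; 58 0 0 0; 60 0 0 0; 61 0 0 0; 61 0 0 0'; python3 -m jog '0 0 0 0; 0 0 0 0; 0 0 0 0; 0 0 0 0; 0 0 0 0; 0 0 0 0; 0 0 0 0; 0 0 0 0' 0 60
```

```text
time: 79.35
ee_pos: [0.4939, -0.4419, 0.0396]
tcp_rot: [15.6, 90.0, -43.4]
wrist_force: [-0.1, 0.5, -0.0]
opening: 0.0725
time: 80.35
ee_pos: [0.494, -0.442, 0.0403]
tcp_rot: [18.4, 89.9, -40.6]
wrist_force: [-1.6, 1.2, 5.6]
opening: 0.0539
```

```bash
python3 -m jog '-2 0 0 0; -6 0 0 0; -14 0 0 0; -26 0 0 0; -42 0 0 0; -60 0 0 0; -70 0 0 0; -70 0 0 0' 0 80; python3 - <<'E'
from h import *
s,p,R=st();print(p)
w=shot('wrist','w25.png');sc=shot('scene','s25.png')
h=cv2.cvtColor(w['color'],cv2.COLOR_RGB2HSV).astype(int);m=((h[:,:,0]<8)|(h[:,:,0]>172))&(h[:,:,1]>110)&(h[:,:,2]>45)
for r in range(70,250,12):
    q=np.where(m[r,200:450])[0]+200
    if len(q)>5:print(r,q.min(),q.max(),(q.min()+q.max())/2,end='; ')
E
```

```text
time: 81.35
ee_pos: [0.4942, -0.4422, 0.1106]
tcp_rot: [17.0, 89.9, -42.0]
wrist_force: [-0.1, -1.0, -1.8]
opening: 0.0534
[ 0.49420033 -0.44216812  0.11058532]
118 262 379 320.5; 130 262 380 321.0; 142 262 381 321.5; 154 263 380 321.5; 166 262 380 321.0; 178 263 379 321.0; 190 263 380 321.5; 202 263 379 321.0; 214 263 379 321.0; 226 263 379 321.0; 238 263 379 321.0;
```

```bash
python3 -m jog '0 3 -10 -7; 0 6 -20 -15; 0 10 -32 -23; 0 14 -44 -31; 0 18 -54 -39; 0 21.4 -63.2 -47; 0 21.4 -63.2 -55; 0 21.4 -63.2 -59.5'; python3 -m jog '10 0 0 0; 25 0 0 0; 40 0 0 0; 50 0 0 0; 58 0 0 0; 62 0 0 0; 64 0 0 0; 65 0 0 0'; python3 - <<'E'
from h import *
s,p,R=st();print(p,s['opening'],s['wrist_force'])
w=shot('wrist','w26.png')
h=cv2.cvtColor(w['color'],cv2.COLOR_RGB2HSV).astype(int);m=((h[:,:,0]<8)|(h[:,:,0]>172))&(h[:,:,1]>110)&(h[:,:,2]>45)
for r in range(80,250,12):
    q=np.where(m[r,200:450])[0]+200
    if len(q)>5:print(r,q.min(),q.max(),end='; ')
E
```

```text
time: 82.45
ee_pos: [0.4793, -0.3762, 0.1085]
tcp_rot: [140.5, 89.9, 141.2]
wrist_force: [-0.1, 0.4, -0.4]
opening: 0.0533
time: 83.45
ee_pos: [0.4797, -0.3767, 0.0446]
tcp_rot: [-43.1, 90.0, -42.6]
wrist_force: [-0.5, 1.0, -1.4]
opening: 0.0536
[ 0.47970458 -0.37674914  0.04463539] 0.05362780557318919 [-0.53787907  0.98645082 -1.41881794]
116 262 378; 128 261 379; 140 261 380; 152 261 380; 164 262 380; 176 263 380; 188 263 380; 200 264 380; 212 264 380; 224 264 380; 236 263 380; 248 264 379;
```

```bash
python3 -m jog '1 0 0 0; 2 0 0 0; 3 0 0 0; 4 0 0 0; 5 0 0 0; 6 0 0 0; 6 0 0 0; 6 0 0 0'; python3 -m jog '1 0 0 0; 2 0 0 0; 3 0 0 0; 4 0 0 0; 5 0 0 0; 5 0 0 0; 5 0 0 0; 5 0 0 0' 0 30
```

```text
time: 84.5
ee_pos: [0.4799, -0.3767, 0.0387]
tcp_rot: [-24.8, 90.0, -24.3]
wrist_force: [1.8, 1.2, 3.2]
opening: 0.0535
time: 85.5
ee_pos: [0.4801, -0.3771, 0.0346]
tcp_rot: [-43.2, 89.9, -42.7]
wrist_force: [1.2, 0.1, 9.9]
opening: 0.0532
```

```bash
python3 -m jog '1 0 0 0; 2 0 0 0; 3 0 0 0; 3 0 0 0; 3 0 0 0; 2 0 0 0; 1 0 0 0; 1 0 0 0' 0 20; python3 -m jog '0 0 0 0; 0 0 0 0; 0 0 0 0; 0 0 0 0; -5 0 0 0; -30 0 0 0; -70 0 0 0; -110 0 0 0' 0.8 40; python3 -m jog '0 0 -50 0; -20 0 -100 0; -40 0 -150 0; -40 0 -180 0; -40 0 -180 0; -40 0 -180 0; -40 0 -180 0; -40 0 -180 0'; cat > tri.py <<'E'
from h import *
t=shot('top');s=shot('scene')
def red(c,x0,x1,y0,y1):
    h=cv2.cvtColor(c['color'],cv2.COLOR_RGB2HSV).astype(int);m=((h[:,:,0]<8)|(h[:,:,0]>172))&(h[:,:,1]>110)&(h[:,:,2]>45)
    o=np.zeros(m.shape,np.uint8);o[y0:y1,x0:x1]=m[y0:y1,x0:x1];return cv2.morphologyEx(o,cv2.MORPH_CLOSE,np.ones((7,7)))
mt=red(t,365,470,195,300)
for z in(.057,.063,.069):print('top',z,mt.sum(),body(t,mt,z))
ms=red(s,315,410,140,210)
for n,m in(('t',mt),('s',ms)):
    if m.any():
        ct=max(cv2.findContours(m,0,2)[0],key=cv2.contourArea);print(n,cv2.contourArea(ct),cv2.approxPolyDP(ct,2.5,True)[:,0].tolist())
for z in(.063,):print('scene',z,body(s,ms,z))
E
python3 tri.py
```

```text
time: 86.5
ee_pos: [0.4799, -0.377, 0.0328]
tcp_rot: [-46.8, 89.9, -46.3]
wrist_force: [3.3, -1.2, 5.0]
opening: 0.0535
time: 87.5
ee_pos: [0.4794, -0.3765, 0.1438]
tcp_rot: [-149.1, 90.0, -148.6]
wrist_force: [0.6, 0.2, -0.0]
opening: 0.0684
time: 88.5
ee_pos: [0.3002, -0.3781, 0.182]
tcp_rot: [126.1, 90.0, 126.7]
wrist_force: [0.4, -0.6, 0.9]
opening: 0.0686
top 0.057 1566 ((473.28741455078125, -375.317138671875), (125.05388641357422, 61.22141647338867), 1.129374623298645)
top 0.063 1566 ((472.7041931152344, -374.3795471191406), (124.32727813720703, 60.86566925048828), 1.1293853521347046)
top 0.069 1566 ((472.12103271484375, -373.4419250488281), (123.60066986083984, 60.50996780395508), 1.129374384880066)
t 1480.5 [[412, 220], [387, 222], [386, 250], [389, 251], [392, 280], [417, 278]]
s 662.0 [[337, 184], [347, 189], [383, 194], [387, 181], [341, 173]]
scene 0.063 ((474.26214599609375, -368.61767578125), (117.95909118652344, 62.28971481323242), 2.1896777153015137)
```

All five bars are stacked in the chest: bar_1 reads (0.473, −0.375), flat at z≈63 mm. To shut the lid I straddle its top edge with the jaws along x, swing it past vertical and let it down against the front finger.

```bash
python3 -m jog '-40 0 0 10; -80 10 40 20; -100 20 90 30; -100 30 140 40; -100 40 190 50; -100 50 240 60; -100 52 290 70; -100 52 298 80' 0.5 40; python3 -m jog '0 0 0 9.5; 0 0 0 9.5; 0 0 0 9.5; 30 0 0 9.5; 60 0 0 9.5; 80 0 0 9.5; 86 0 0 9.5; 86 0 0 9.5'; python3 - <<'E'
from h import *
s,p,R=st();print(p,R.round(3).tolist(),s['opening'],s['wrist_force'])
t=shot('top','t27.png')
E
```

```text
time: 89.6
ee_pos: [0.6002, -0.3225, 0.2787]
tcp_rot: [-132.1, 89.8, 148.2]
wrist_force: [-0.5, 0.1, 0.3]
opening: 0.0428
time: 90.6
ee_pos: [0.597, -0.3236, 0.1969]
tcp_rot: [58.2, 90.0, -30.7]
wrist_force: [-0.9, -0.5, 0.6]
opening: 0.0423
[ 0.59696202 -0.32362332  0.19687671] [[0.0, 1.0, 0.018], [-0.0, 0.018, -1.0], [-1.0, 0.0, 0.0]] 0.04232196267791662 [-0.89343678 -0.52565036  0.62180515]
```

```bash
python3 -m jog '0 -8 0 0; 0 -16 0 0; 0 -22 0 0; 0 -28 0 0; 0 -34 0 0; 0 -40 0 0; 0 -46 0 0; 0 -52 0 0'; python3 -m jog '0 -8 0 0; 0 -16 0 0; 0 -24 0 0; 1 -32 0 0; 3 -40 0 0; 6 -48 0 0; 9 -56 0 0; 12 -64 0 0'; python3 - <<'E'
from h import *
s,p,R=st();print(p,s['wrist_force'])
c=shot('scene','s28.png');t=shot('top','t28.png')
E
```

```text
time: 91.65
ee_pos: [0.5447, -0.3245, 0.1964]
tcp_rot: [-138.5, 90.0, 132.5]
wrist_force: [0.1, 0.6, -0.1]
opening: 0.0424
time: 92.65
ee_pos: [0.4805, -0.3256, 0.1841]
tcp_rot: [-112.7, 90.0, 158.3]
wrist_force: [-0.4, 0.8, 1.3]
opening: 0.0426
[ 0.48053495 -0.32560755  0.18407592] [-0.38143898  0.75901515  1.25051969]
```

```bash
python3 - <<'E'
from h import *
t=camera('top');sc=camera('scene')
for f in('t27.png','t28.png'):
    a=cv2.imread('pics/'+f)[:,:,::-1]
    for P in([.5,-.4,.063],[.52,-.4,.063],[.44,-.4,.063],[.632,-.376,.204],[.5126,-.376,.212],[.59,-.43,.2]):
        x,y=proj(t,[P])[0].astype(int);print(f,P,x,y,a[y-1:y+2,x-1:x+2].reshape(-1,3).mean(0).astype(int))
E
```

```text
t27.png [0.5, -0.4, 0.063] 411 236 [166 131 107]
t27.png [0.52, -0.4, 0.063] 411 227 [194 176 146]
t27.png [0.44, -0.4, 0.063] 413 265 [170  88  67]
t27.png [0.632, -0.376, 0.204] 407 157 [245 235 204]
t27.png [0.5126, -0.376, 0.212] 412 219 [205 186 155]
t27.png [0.59, -0.43, 0.2] 437 178 [132 103  69]
t28.png [0.5, -0.4, 0.063] 411 236 [251 245 222]
t28.png [0.52, -0.4, 0.063] 411 227 [236 223 188]
t28.png [0.44, -0.4, 0.063] 413 265 [245 235 203]
t28.png [0.632, -0.376, 0.204] 407 157 [246 236 208]
t28.png [0.5126, -0.376, 0.212] 412 219 [234 221 184]
t28.png [0.59, -0.43, 0.2] 437 178 [242 231 199]
```

```bash
python3 - <<'E'
from h import *
sc=camera('scene')
th=lambda t,r,y:[.5625-r*np.cos(t),y,.068+r*np.sin(t)]
for f in('s22.png','s28.png'):
    a=cv2.imread('pics/'+f)[:,:,::-1]
    for t in(1.75,1.3,1.1,.95,.8,.6,.4,.2,0):
        o=[]
        for r in(.1,.16,.17):
            x,y=proj(sc,[th(t,r,-.435)])[0].astype(int);o.append((int(x),int(y),a[y,x].tolist()))
        print(f,t,o)
E
```

```text
s22.png 1.75 [(328, 126, [160, 145, 125]), (324, 104, [166, 148, 126]), (324, 100, [172, 162, 146])]
s22.png 1.3 [(346, 130, [192, 188, 176]), (353, 109, [50, 53, 55]), (355, 106, [49, 49, 51])]
s22.png 1.1 [(353, 134, [192, 187, 176]), (365, 116, [50, 52, 55]), (368, 113, [50, 52, 55])]
s22.png 0.95 [(358, 137, [100, 97, 93]), (373, 122, [51, 52, 54]), (376, 119, [48, 52, 53])]
s22.png 0.8 [(362, 141, [103, 103, 101]), (380, 129, [193, 189, 178]), (384, 126, [193, 188, 176])]
s22.png 0.6 [(367, 147, [45, 47, 50]), (388, 139, [192, 189, 177]), (392, 137, [193, 188, 177])]
s22.png 0.4 [(370, 154, [176, 172, 161]), (393, 150, [193, 189, 177]), (397, 149, [194, 189, 177])]
s22.png 0.2 [(372, 161, [184, 170, 158]), (395, 161, [193, 189, 177]), (399, 161, [194, 189, 178])]
s22.png 0 [(372, 167, [195, 101, 86]), (395, 171, [233, 199, 143]), (399, 172, [245, 223, 159])]
s28.png 1.75 [(328, 126, [194, 189, 177]), (324, 104, [193, 189, 177]), (324, 100, [193, 189, 177])]
s28.png 1.3 [(346, 130, [114, 114, 111]), (353, 109, [51, 53, 56]), (355, 106, [49, 50, 53])]
s28.png 1.1 [(353, 134, [176, 167, 151]), (365, 116, [186, 182, 171]), (368, 113, [52, 53, 55])]
s28.png 0.95 [(358, 137, [226, 184, 123]), (373, 122, [52, 52, 56]), (376, 119, [106, 90, 72])]
s28.png 0.8 [(362, 141, [241, 213, 147]), (380, 129, [186, 182, 170]), (384, 126, [123, 121, 115])]
s28.png 0.6 [(367, 147, [181, 149, 112]), (388, 139, [194, 189, 178]), (392, 137, [195, 190, 179])]
s28.png 0.4 [(370, 154, [194, 190, 178]), (393, 150, [194, 190, 177]), (397, 149, [194, 189, 178])]
s28.png 0.2 [(372, 161, [194, 190, 178]), (395, 161, [194, 190, 178]), (399, 161, [194, 189, 178])]
s28.png 0 [(372, 167, [235, 204, 150]), (395, 171, [234, 200, 143]), (399, 172, [245, 224, 160])]
```

The lid moved with the hand and now leans at about 0.9 rad on the front finger. Letting it down and sliding out to the front.

```bash
python3 -m jog '13 -7 0 0; 26 -13 0 0; 33 -20 0 0; 39 -26 0 0; 46 -32 0 0; 52 -37 0 0; 57 -41 0 0; 62 -44 0 0'; python3 -m jog '62 -54 0 0; 62 -66 0 0; 62 -78 0 0; 62 -90 0 0; 50 -110 0 0; 30 -130 0 0; 0 -170 0 0; 0 -190 0 0'; python3 - <<'E'
from h import *
s,p,R=st();print(p,s['wrist_force'])
t=shot('top','t29.png');sc=shot('scene','s29.png');z=cv2.imread('pics/top0.png')[:,:,::-1].astype(int)
a=t['color'].astype(int)
d=np.abs(a-z).max(2)
print('lid region diff vs start',np.median(d[215:285,372:436]),(d[210:290,370:438]>40).mean(),'keeper side diff',(d[185:280,290:352]>40).mean())
print('tray/round diff',(d[120:170,200:270]>40).mean(),(d[255:295,225:265]>40).mean())
hs=cv2.cvtColor(t['color'],cv2.COLOR_RGB2HSV).astype(int)
m=((hs[:,:,0]<8)|(hs[:,:,0]>172))&(hs[:,:,1]>140);print('red px chest',m[200:300,365:445].sum(),'keeper bay',m[190:262,300:345].sum())
s0=cv2.imread('pics/scene0.png')[:,:,::-1].astype(int);d=np.abs(sc['color'].astype(int)-s0).max(2);print('scene chest diff',(d[155:225,320:405]>40).mean())
E
```

```text
time: 93.9
ee_pos: [0.4369, -0.3264, 0.1222]
tcp_rot: [55.1, 90.0, -33.9]
wrist_force: [0.3, -0.3, -0.7]
opening: 0.0425
time: 94.9
ee_pos: [0.2464, -0.3308, 0.1263]
tcp_rot: [33.7, 89.7, -55.3]
wrist_force: [0.9, -0.3, 0.9]
opening: 0.0427
[ 0.24635621 -0.33078114  0.12631951] [ 0.90903854 -0.25248161  0.88393961]
lid region diff vs start 2.0 0.0 keeper side diff 0.7307300509337861
tray/round diff 0.0 0.0
red px chest 0 keeper bay 0
scene chest diff 0.16168067226890756
```

```bash
python3 -m jog '-50 0 0 0; -100 0 -20 0; -150 0 -60 0; -150 0 -110 0; -150 0 -160 0; -150 10 -200 0; -150 10 -200 0; -150 10 -200 0' 0.5; python3 - <<'E'
from h import *
s,p,R=st();print(p,s['wrist_force'])
z=cv2.imread('pics/top0.png')[:,:,::-1].astype(int);t=shot('top','t30.png');d=np.abs(t['color'].astype(int)-z).max(2);print('top chest full',(d[200:300,360:445]>40).mean())
s0=cv2.imread('pics/scene0.png')[:,:,::-1].astype(int);sc=shot('scene','s30.png');d=np.abs(sc['color'].astype(int)-s0).max(2)
print('scene chest',(d[158:200,322:405]>40).mean(),np.percentile(d[158:200,330:402],[50,90,99]))
y,x=np.where(d[150:225,315:410]>40);print((x.min()+315,x.max()+315,y.min()+150,y.max()+150) if len(x) else None)
for im in(s0,sc['color']):
    g=cv2.matchTemplate(im[150:215,370:410].astype(np.uint8),s0[160:190,378:400].astype(np.uint8),cv2.TM_CCOEFF_NORMED);print(cv2.minMaxLoc(g)[1:4:2])
# flap: brass hinges & underside as in t9
t9=cv2.imread('pics/t9.png')[:,:,::-1].astype(int);d=np.abs(t['color'].astype(int)-t9).max(2);print('flap vs t9',(d[120:185,290:356]>40).mean())
E
```

```text
time: 96.0
ee_pos: [0.254, -0.1296, 0.2728]
tcp_rot: [50.9, 90.0, -38.0]
wrist_force: [0.3, 0.4, -0.9]
opening: 0.0428
[ 0.25398237 -0.12962328  0.27275859] [ 0.26888827  0.44796096 -0.88836622]
top chest full 0.0
scene chest 0.00028686173264486515 [7. 8. 9.]
(np.int64(315), np.int64(377), np.int64(198), np.int64(224))
(1.0, (8, 10))
(0.9980615973472595, (8, 10))
flap vs t9 0.0
```

```bash
python3 -c "
from workcell import bot
print(bot.job_done())"
```

```text
the job is handed in; nothing more can be done
None
```

The keeper's flap is open on its stop, all five bars (four moved, one already there) are in the chest, and its lid is shut. The job was handed in at about 96 s of the 208 s allowed; no verdict is reported.

**What I did:** I pressed the flap until the latch gave, followed it up to 0.9 rad and laid it back. I then lifted the chest lid by its knob, moved the four bars one at a time, and let the lid down against a finger, with a short drop at the end.

**Last checks:**
- **Chest:** in the top view it matches its start picture with no changed pixels. In the scene view the lid area and knob match too, so the lid is shut.
- **Flap:** it matches the picture taken when it was first laid open.
- **Other things:** the top-view areas around the tray and one round box are unchanged since the start. I did not separately check a second round box that was in view.
- **Bars:** bar_1, the last one placed, read flat about 2 mm from the chest's middle before the lid closed. bar_3 was only seen lying there by colour; the other three measured within 3 mm of the middle as each was placed or first seen. None of the four below bar_1 was measured again after it went in.

**What went wrong or disagreed:**
- **TCP height:** the reported position is about 25 mm below the real shut fingertips. I found this by touch and allowed for it.
- **Keeper wall contact:** the gripper's linkage met the keeper's side walls twice, with up to 44 N total at the wrist. I can't rule out that this broke the 40 N limit on the gripper's body.
- **Dropped bar:** bar_1 slipped out on the way and landed across the chest wall. I gripped it again and placed it.

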